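# Sample walnuts with the scoop and hold them up to the inspection camera

## Task

Take the blue scoop, scoop a sample of at least four walnuts out of the steel pan, and present it to the inspection camera: hold the scoop in the air, level and with its open end towards the camera, so that the middle of its bowl is on the lens axis 15 cm in front of the lens, where the camera is focused. Leave every other walnut in the pan, spill none, do not touch walnuts with the fingers, and do not touch the camera stand or disturb the other things on the bench. Finish while still holding the filled scoop there, steady.

Things in the scene. Friction and masses are not known exactly. Their poses are not given: they have to be found in the camera images.
- scoop: loose one-piece blue plastic scoop lying flat on the bench, 120 to 200 g. Origin: centre of the underside of its flat-bottomed bowl; +x towards the open front end (nose), z up. Bowl 130 long (x -65 to +65), 116 wide, walls and bottom 3 thick; back wall 42 high, side walls falling from 42 at the back to 8 at the nose; lip bevelled to 1.5. No reading while held.
- scoop_grip (a point): on the scoop handle's centre line, 42 behind the back wall: scoop frame (-101, 0, 48.5). The handle, a bar 20 wide (y) and 18 high, starts at the back wall (x -63, z 30) and runs back for 115, rising at 26 degrees. A good place to pinch it from above, fingers closing along the scoop's y, with 40 N or more.
- scoop_bowl (a point): middle of the scoop's bowl: scoop frame (0, 0, 20). This is the point to bring to stand_view.
- scoop_nose (a point): middle of the lip at the open front, on the underside: scoop frame (65, 0, 0). The front is open: walnuts stay in while the nose is held a little up and slide out when it dips.
- pan: fixed oblong stainless steel pan, open on top. Origin: centre of its underside; x along its length. Inside 303 (x) by 152 (y), floor 4 above the bench, walls 4 thick, upright, the two end walls coved into the floor with a radius of 30; flat rim, its top 67 above the bench, 325 by 176 outside. The walnuts lie in its +x half, the end farther from the robot.
- pan_in (a point): centre of the pan's inner floor: pan frame (0, 0, 4).
- nut0: one of eight loose walnuts in their shells, light brown, about 36 long and 32 in diameter, 13 g, lying in the pan in a single layer. Origin: its centre.
- nut1: one of eight loose walnuts in their shells, light brown, about 36 long and 32 in diameter, 13 g, lying in the pan in a single layer. Origin: its centre.
- nut2: one of eight loose walnuts in their shells, light brown, about 36 long and 32 in diameter, 13 g, lying in the pan in a single layer. Origin: its centre.
- nut3: one of eight loose walnuts in their shells, light brown, about 36 long and 32 in diameter, 13 g, lying in the pan in a single layer. Origin: its centre.
- nut4: one of eight loose walnuts in their shells, light brown, about 36 long and 32 in diameter, 13 g, lying in the pan in a single layer. Origin: its centre.
- nut5: one of eight loose walnuts in their shells, light brown, about 36 long and 32 in diameter, 13 g, lying in the pan in a single layer. Origin: its centre.
- nut6: one of eight loose walnuts in their shells, light brown, about 36 long and 32 in diameter, 13 g, lying in the pan in a single layer. Origin: its centre.
- nut7: one of eight loose walnuts in their shells, light brown, about 36 long and 32 in diameter, 13 g, lying in the pan in a single layer. Origin: its centre.
- stand: fixed inspection camera stand. Origin: on the bench below the view point, at the cross of white lines on the grey base plate; z up, +x to the column. Base plate x -80 to 240, 130 wide, 14 high; column 22 thick at x 215, 414 high. The camera, a white ring light 80 wide round its lens, looks 45 degrees down in the direction (-x, -z). Nothing stands over the base plate at x below 70.
- stand_view (a point): the camera's focus, a point in the air: stand frame (0, 0, 180), on the lens axis, 150 in front of the lens.
- stand_lens (a point): front of the camera lens: stand frame (106, 0, 286).
- calculator: bystander: loose black desk calculator 125 x 78 x 15 lying flat; origin: centre of its underside.
- tin_a: bystander: loose black tin with brass-coloured bands, 73 in diameter, 84 high; origin: centre of its underside.
- tin_b: bystander: a second tin, like tin_a.
- label_roll: bystander: loose roll of white labels lying flat, 84 in diameter, 30 high; origin: centre of its underside.

How it is judged:
By the outcome, as a careful person would: the job done as asked, in the order asked, and still so for the second after the job is handed in, while the arm keeps its last pose, push and grip.
It also fails if it takes over 61 s, if anything falls off the work surface, if the arm or the gripper's body presses on something with over 40 N, if the wrist force passes 120 N, or if a joint passes its speed limit or range.

## Robot

A 6-joint arm with a two-finger parallel gripper is mounted at the origin on the work surface. World frame = base frame: x ahead of the robot, y to its left, z up, the work surface at z = 0. Lengths are in m, angles in rad, forces in N, time in s.
With the tool pointing down it reaches from about 0.3 to 0.875 m from the base axis. Payload 6.4 kg.
Tool frame: the origin (TCP) lies on the front face of the gripper's body, between the roots of the fingers; the fingertips stand 73 mm ahead of it and the grasp point (between the pads) lies ctrl.pinch_z ahead of it (ctrl.pinch_z is the distance from the TCP to the grasp point, in m); z points along the fingers, x is the direction in which the jaws open and shut, and the axes are right-handed (so a half turn about z gives the same grasp; the last joint's range is limited). The gripper opens to 85 mm and grips with 20 to 120 N. Pads are 22 mm wide; open, the fingers measure 114 mm over their backs; the gripper's body (76 mm by 85 mm) begins 54 mm behind the grasp point. The pads swing forward as they close: fully open they stand 13 mm farther back than shut.
Start: joints at [-1.478, 0.181, 1.607, -0, 1.354, -0.206], TCP at [0.169, -0.55, 0.304] pointing down, gripper open.
Joint ranges: [-2.99, 2.99], [-0.89, 2.07], [0.3, 2.58], [-1.14, 4.28], [0, 2.63], [-3.12, 3.12]. Speed limits (rad/s): [2.57, 2.57, 3.01, 3.14, 3.14, 3.14].

## Interface

Orientations are given as a unit quaternion [w, x, y, z].
In Python, from bench import ctrl gives the robot as it stands.
- The arm moves only by the tool move_arm, never from a script. Its argument "rows" is text: rows parted by semicolons, each of 7 numbers parted by spaces: the shift along the tool's x, y, z in cm, then the turn, a rotation vector about the tool's x, y, z in degrees, then the opening, from 0 (shut) to 1 (fully open). In form: x y z rx ry rz grip; .... A call has 1 to 20 rows; each row shifts and turns the commanded pose from where the row before left it, along the tool's axes as they then stand; what a row does not reach is not made up. A row lasts 1/10 s, in which the tool goes at most 50 mm and 8.59 degrees, less where a joint would pass 70% of its speed; a pose out of reach is approached as far as the arm can. A call with a gripper value outside its range is refused whole. The fingers move at their own pace and stop on an object; the grip force is fixed at half the most. Time passes only in rows, so rows that do not move let the fingers close. It gives the time, the measured TCP pose, the force and the opening at its end, in the units of the state.
- ctrl.get_obs(): the state, without advancing time (a new reading comes with each control period).
- ctrl.camera(name): name is "side" or "top"; returns a dict with "color" (400x640x3 uint8, blue, green, red), "fx", "fy", "cx", "cy" (pixels), "rvec" (rotation vector, rad) and "tvec" (3), from world to camera coordinates, as OpenCV has them. Camera axes: x right, y down, z forward; pixel columns grow to the right and rows downward; lengths in m; the calibration is good to about 2 mm. A picture is of the moment at which its call begins. There is no depth.
- ctrl.hand_in(): hands the job in, once; it reports no verdict.
Trained networks look in the newest picture that a camera, given by its name, has taken for a name from the list of things; names that differ only in an ending like _2 or _b are one class to them, and where a whole thing is asked for, a point or a joint stands for the part that bears it (a point fixed in the world has none). Each returns a list of dicts, best first, with "confidence" (0 to 1); they miss things now and then, are a little off and sometimes report something else, mostly with a low value. They report only what shows in the picture. A call takes as long as a camera call.
- ctrl.look_for(camera, query): "bbox" ([left, top, right, bottom] in pixels, round what is visible of it).
- ctrl.trace(camera, query): "region" (400x640 bool, what is visible of it) and "bbox" ([left, top, right, bottom] in pixels, round what is visible of it).
The state is a dict: "time_s": time; "q": joint angles; "dq": joint speeds; "joint_efforts": joint torques, N m; "eef_pos": TCP position; "eef_rot": TCP orientation; "wrist_force": force on the tool from outside, world axes, zero at the start; "torque": the same for the moment, N m; "opening": opening from 0.0 (shut) to 1.0 (fully open).
Only numpy, scipy, OpenCV 4.12 (cv2) and the standard library are available. Lean on these libraries where they do the work, as an engineer would, in place of code of your own. Each camera call takes 0.05 s, during which the arm holds its last target.

## Working session

There is one attempt and no reset: what is moved stays moved. The work goes in short steps, Python scripts to look and compute and a tool call to move; the robot and the scene stay as the last step left them, time stands still between calls to the robot, and variables do not carry over. Pictures are saved under pics/ and viewed, and the job is handed in when it is done.

Besides the shell and the picture viewer there is one more tool, called as name(argument=value, ...) on one line, values as JSON. move_arm: Moves the arm, as the interface text tells. Its arguments: {"type":"object","properties":{"rows":{"type":"string"}},"required":["rows"]}

```bash
ls; mkdir -p pics
python3 - <<'E'
from bench import ctrl
import cv2
print(ctrl.pinch_z, ctrl.get_obs())
for n in ("side","top"):
    c=ctrl.camera(n); cv2.imwrite(f"pics/{n}0.png",c["color"])
    print(n,c["fx"],c["fy"],c["cx"],c["cy"],c["rvec"],c["tvec"])
E
```

```text
pics
0.0539 {'time_s': 0.0, 'q': array([-1.47832418e+00,  1.81568556e-01,  1.60802266e+00,  4.06660217e-06,
        1.35378978e+00, -2.06287076e-01]), 'dq': array([ 5.88815612e-04,  2.02512205e-04, -3.88662866e-05,  2.44932736e-04,
       -7.50744372e-04, -1.47997923e-03]), 'joint_efforts': array([-2.62859822e-05, -4.44874835e+01, -3.51334763e+01, -2.30055357e-04,
        9.04059329e-03, -2.48705760e-05]), 'eef_pos': array([ 0.16922647, -0.54908206,  0.30296148]), 'eef_rot': array([-6.68535187e-04,  8.04466515e-01, -5.93997328e-01, -5.93808676e-04]), 'wrist_force': array([-0.16926492, -0.48934523, -0.69550174]), 'torque': array([-0.02135668, -0.05279092,  0.01475122]), 'opening': 0.9994613486513092}
side 405.4194675188072 405.4194675188072 320.8076080394302 206.50446547940817 [ 0.42505798 -2.80107687  1.04193003] [0.48671731 0.24737113 1.18367099]
top 459.4352761799156 459.4352761799156 320.12384240835763 194.5934892495207 [ 2.13067981 -2.14385893  0.20834587] [-0.01676092  0.52251938  1.54144689]
```

View pics/side0.png

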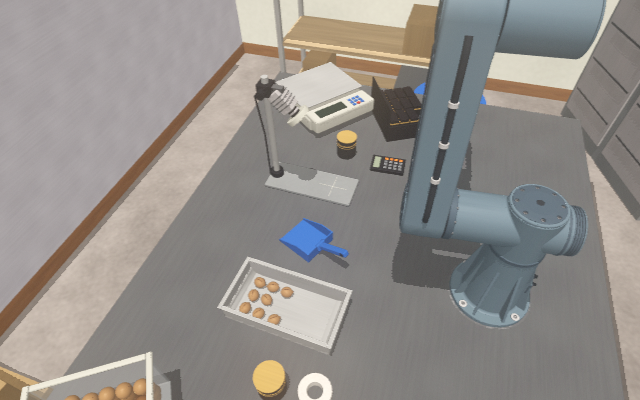

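View pics/top0.png

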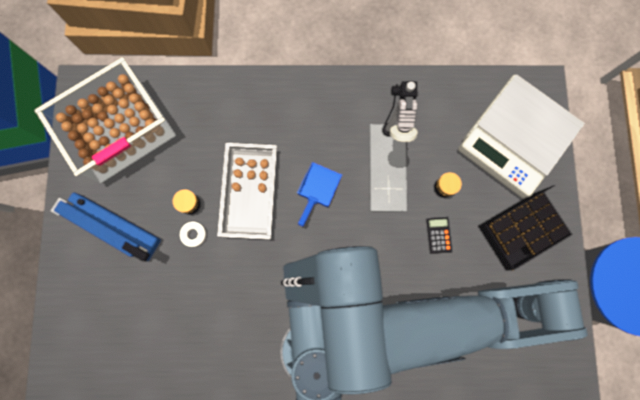

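```bash
cat > h.py <<'E'
import numpy as np, cv2
from bench import ctrl
from scipy.spatial.transform import Rotation as R
def cam(n):
    c=ctrl.camera(n); c["K"]=np.array([[c["fx"],0,c["cx"]],[0,c["fy"],c["cy"]],[0,0,1.]])
    c["R"]=cv2.Rodrigues(np.array(c["rvec"]))[0]; c["t"]=np.array(c["tvec"]).reshape(3); return c
def proj(c,P):
    return cv2.projectPoints(np.asarray(P,float).reshape(-1,3),np.array(c["rvec"]),c["t"],c["K"],None)[0].reshape(-1,2)
def back(c,uv,z):
    uv=np.asarray(uv,float).reshape(-1,2)
    d=np.c_[(uv[:,0]-c["cx"])/c["fx"],(uv[:,1]-c["cy"])/c["fy"],np.ones(len(uv))]@c["R"]
    o=-c["R"].T@c["t"]; s=(z-o[2])/d[:,2]; return o+s[:,None]*d
def tri(c1,u1,c2,u2):
    P=[c["K"]@np.c_[c["R"],c["t"]] for c in (c1,c2)]
    X=cv2.triangulatePoints(P[0],P[1],np.array(u1,float).reshape(2,1),np.array(u2,float).reshape(2,1)); return (X[:3]/X[3]).ravel()
E
python3 - <<'E'
from h import *
for n in ("side","top"):
    c=cam(n)
    for q in ("scoop","pan","stand","nut0","calculator","tin_a","label_roll"):
        for r in ctrl.trace(n,q)[:9]:
            m=r["region"]; ys,xs=np.nonzero(m)
            if len(xs)==0: continue
            ctr=(xs.mean(),ys.mean())
            rect=cv2.minAreaRect(np.c_[xs,ys].astype(np.float32))
            print(n,q,round(r["confidence"],2),np.round(r["bbox"]),len(xs),np.round(ctr,1),back(c,ctr,{"nut0":.02,"pan":.067,"scoop":.02}.get(q,0))[0].round(3),np.round(rect[1],1),round(rect[2],1))
    img=c["color"]
    x0,y0,w,h=((210,170,170,190) if n=="side" else (200,110,230,150))
    cv2.imwrite(f"pics/{n}_crop.png",cv2.resize(img[y0:y0+h,x0:x0+w],None,fx=3.1,fy=3.1,interpolation=cv2.INTER_CUBIC))
E
```

```text
side scoop 0.57 [280. 223. 346. 264.] 1549 [309.8 239.5] [ 0.551 -0.012  0.02 ] [62.1 39.9] 37.4
side pan 0.66 [217. 258. 352. 354.] 7132 [288.2 304.5] [0.525 0.242 0.067] [122.3  70. ] 19.8
side stand 0.96 [255.  77. 359. 208.] 4208 [296.9 152. ] [ 0.742 -0.415  0.   ] [156.4  78.7] 55.6
side nut0 0.6 [280. 288. 294. 296.] 98 [286.2 291.9] [0.557 0.185 0.02 ] [ 9.9 10.6] 45.0
side nut0 0.55 [267. 314. 278. 324.] 80 [273.3 318.6] [0.561 0.273 0.02 ] [10.2  8.7] 14.0
side nut0 0.52 [259. 294. 273. 306.] 109 [265.5 299.1] [0.605 0.224 0.02 ] [11. 11.] 90.0
side nut0 0.48 [266. 286. 281. 291.] 98 [272.2 286.4] [0.602 0.18  0.02 ] [10.6  9.9] 45.0
side nut0 0.46 [238. 302. 253. 314.] 111 [244.6 307.4] [0.651 0.265 0.02 ] [ 9.9 12. ] 45.0
side nut0 0.39 [255. 279. 264. 290.] 98 [259.2 281.8] [0.645 0.177 0.02 ] [10. 10.] 90.0
side calculator 0.84 [372. 153. 405. 175.] 560 [387.  164.7] [ 0.388 -0.445  0.   ] [34.  17.3] 6.3
side calculator 0.6 [284. 219. 345. 263.] 1437 [310.8 240.1] [ 0.553 -0.025  0.   ] [59.4 39.4] 41.2
side tin_a 0.76 [339. 129. 358. 160.] 490 [345.7 144.5] [ 0.569 -0
[... 981 characters left out ...]
.] 65 [263.3 174.8] [0.599 0.18  0.02 ] [8.5 7.8] 45.0
top nut0 0.38 [247. 160. 258. 167.] 73 [251.6 162.8] [0.643 0.222 0.02 ] [8. 9.] 90.0
top nut0 0.38 [220. 145. 279. 241.] 4297 [246.9 193. ] [0.534 0.236 0.02 ] [52.5 94.5] 3.9
top nut0 0.37 [258. 181. 266. 192.] 72 [262.1 187.2] [0.554 0.184 0.02 ] [9. 8.] 90.0
top calculator 0.62 [429. 216. 454. 255.] 835 [439.4 234.8] [ 0.385 -0.44   0.   ] [36.  23.7] 85.9
top tin_a 0.57 [173. 192. 200. 214.] 522 [186.8 201.8] [0.507 0.45  0.   ] [28.2 21.9] 26.6
top label_roll 0.85 [180. 221. 210. 247.] 435 [193.7 234.1] [0.393 0.421 0.   ] [25.  23.7] 26.6
top label_roll 0.69 [259. 169. 273. 181.] 73 [263.4 174.6] [0.604 0.182 0.   ] [8.5 8.5] 45.0
```

View pics/side_crop.png

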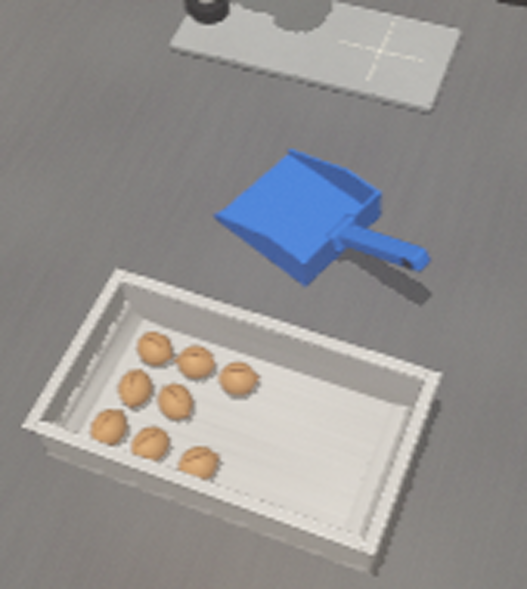

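View pics/top_crop.png

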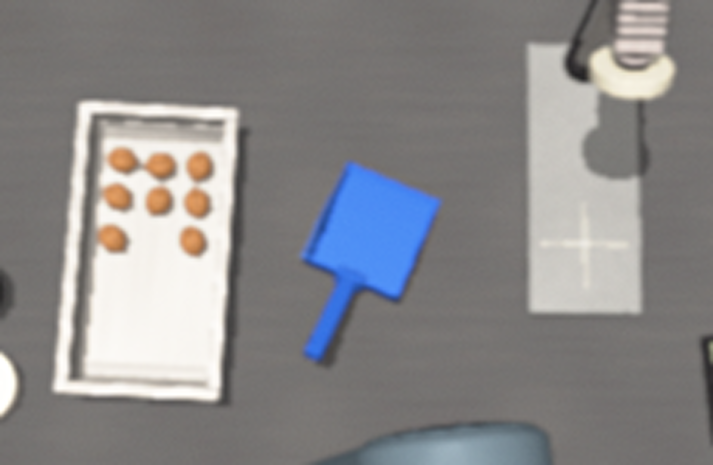

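```bash
cat > fit.py <<'E'
from h import *
from scipy.optimize import least_squares, minimize
T=cam("top");S=cam("side")
def tc(p): return np.array(p,float)/3.1+[200,110]
def sc(p): return np.array(p,float)/3.1+[210,170]
def w(p,L):
    c,s=np.cos(p[2]),np.sin(p[2]); L=np.asarray(L,float)/1000
    return np.c_[p[0]+c*L[:,0]-s*L[:,1],p[1]+s*L[:,0]+c*L[:,1],L[:,2]]
def fit(p0,tl,tp,sl,sp,name):
    def f(p): return np.r_[(proj(T,w(p,tl))-tc(tp)).ravel(),(proj(S,w(p,sl))-sc(sp)).ravel()]
    r=least_squares(f,p0,loss="soft_l1"); print(name,r.x.round(4),np.degrees(r.x[2]).round(2),f(r.x).reshape(-1,2).round(1).tolist())
    for nm,c,l,q in(("t",T,tl,tc(tp)),("s",S,sl,sc(sp))):
        r1=least_squares(lambda p:(proj(c,w(p,l))-q).ravel(),p0); print("   only",nm,r1.x.round(4))
    return r.x
# pan: +x away from robot(up in top img), +y = left in top
fit([.53,.23,0],[[162.5,88,67],[162.5,-88,67],[-162.5,-88,67],[-162.5,88,67]],[(80,102),(239,107),(222,402),(54,390)],
 [[162.5,-88,67],[-162.5,-88,67],[-162.5,88,67],[162.5,88,67]],[(118,270),(441,375),(375,553),(25,425)],"pan")
# stand: +x up in top
fit([.52,-.28,0],[[0,0,14],[-80,-65,14],[-80,65,14],[240,65,14]],[(585,243),(641,313),(528,313),(528,43)],
 [[0,0,14],[-80,-65,14],[-80,65,14],[240,65,14]],[(383,50),(460,30),(432,107),(172,45)],"stand")
def mask(c):
    h=cv2.cvtColor(c["color"],cv2.COLOR_BGR2HSV)
    m=((h[...,0]>100)&(h[...,0]<125)&(h[...,1]>140)&(h[...,2]>60)).astype(np.uint8)
    return m
bowl=[[x,y,z] for x,zs in((-65,(0,42)),(65,(0,8))) for y in(-58,58) for z in zs]
a=np.radians(26);d=np.array([-np.cos(a),0,np.sin(a)]);n=np.array([np.sin(a),0,np.cos(a)])
hand=[np.array([-63,0,30])+d*t+n*9*k+np.array([0,y,0]) for t in(0,115) for k in(-1,1) for y in(-10,10)]
boxes={}
ms={}
for nm,c,b in(("t",T,(290,155,350,235)),("s",S,(272,212,355,272))):
    m=mask(c)*0; m[b[1]:b[3],b[0]:b[2]]=mask(c)[b[1]:b[3],b[0]:b[2]]; ms[nm]=cv2.resize(m.astype(float),None,fx=4,fy=4,interpolation=cv2.INTER_LINEAR)
    print(nm,m.sum())
def sil(c,p):
    o=np.zeros((1600,2560),np.uint8)
    for part in(bowl,hand):
        uv=(proj(c,w(p,part))+.5)*4-.5
        cv2.fillConvexPoly(o,cv2.convexHull(np.round(uv*16).astype(np.int32)),1,shift=4)
    return o
def cost(p,which="ts"):
    e=0
    for nm,c in(("t",T),("s",S)):
        if nm in which: e+=np.abs(sil(c,p)-ms[nm]).sum()
    return e
for wh in("t","s","ts"):
    p0=np.array([.565,-.02,-.4])
    r=minimize(cost,p0,args=(wh,),method="Nelder-Mead",options=dict(initial_simplex=p0+np.array([[0,0,0],[.02,0,0],[0,.02,0],[0,0,.15]]),xatol=1e-4,fatol=1,maxiter=300))
    print("scoop",wh,r.x.round(4),np.degrees(r.x[2]).round(1),r.fun/16)
np.save("scoop.npy",r.x)
E
python3 fit.py
```

```text
pan [ 0.5366  0.2271 -0.0564] -3.23 [[0.1, -0.4], [-0.5, 0.6], [-1.3, -0.9], [0.2, 0.3], [-0.0, -1.1], [0.7, -1.0], [0.3, 0.4], [-0.4, 0.1]]
   only t [ 0.5362  0.2258 -0.0537]
   only s [ 0.5367  0.228  -0.0572]
stand [ 0.548  -0.2633 -0.0233] -1.34 [[-0.2, 0.4], [0.4, 0.5], [-0.0, -0.2], [-0.3, -0.3], [-0.5, 0.4], [1.1, -0.6], [0.1, 0.2], [-1.1, -0.5]]
   only t [ 0.5484 -0.2633 -0.0254]
   only s [ 0.5476 -0.2632 -0.0194]
t 1314
s 1289
scoop t [ 0.5668 -0.0199 -0.4161] -23.8 102.904296875
scoop s [ 0.5708 -0.026  -0.4497] -25.8 285.744140625
scoop ts [ 0.5689 -0.0225 -0.4277] -24.5 428.876953125
```

```bash
cat > fit2.py <<'E'
exec(open("fit.py").read().split("for wh in")[0])
for nm,c,b in(("t",T,(290,155,350,235)),("s",S,(272,212,355,272))):
    h=cv2.cvtColor(c["color"],cv2.COLOR_BGR2HSV)
    mm=((h[...,0]>98)&(h[...,0]<130)&(h[...,1]>105)&(h[...,2]>30)).astype(np.uint8)
    m=mm*0; m[b[1]:b[3],b[0]:b[2]]=mm[b[1]:b[3],b[0]:b[2]]; 
    n_,l,st,_=cv2.connectedComponentsWithStats(m); m=(l==1+st[1:,4].argmax()).astype(np.uint8)
    ms[nm]=cv2.resize(m.astype(float),None,fx=4,fy=4,interpolation=cv2.INTER_LINEAR); print(nm,m.sum())
for wh in("t","s","ts"):
    p0=np.array([.565,-.02,-.4])
    r=minimize(cost,p0,args=(wh,),method="Nelder-Mead",options=dict(initial_simplex=p0+np.array([[0,0,0],[.02,0,0],[0,.02,0],[0,0,.15]]),xatol=1e-4,fatol=1,maxiter=300))
    print("scoop",wh,r.x.round(4),np.degrees(r.x[2]).round(1),r.fun/16)
p=r.x; np.save("scoop.npy",p)
print("grip",w(p,[[-101,0,48.5]]))
out=[]
for nm,c,b in(("t",T,(285,150,365,240)),("s",S,(265,205,355,275))):
    im=cv2.resize(c["color"],None,fx=4,fy=4,interpolation=cv2.INTER_LINEAR)
    for part in(bowl,hand):
        uv=(proj(c,w(p,part))+.5)*4-.5
        cv2.polylines(im,[cv2.convexHull(np.round(uv).astype(np.int32))],True,(0,255,255),1)
    g=(proj(c,w(p,[[-101,0,48.5]]))[0]+.5)*4-.5; cv2.circle(im,tuple(int(v) for v in g),3,(0,0,255),-1)
    im=im[b[1]*4:b[3]*4,b[0]*4:b[2]*4]; out.append(cv2.resize(im,(390,390)))
cv2.imwrite("pics/fit2.png",np.hstack(out))
# nuts in pan frame
pan=np.array([.5366,.2271,-.0564])
for c,nm in((T,"top"),(S,"side")):
    h=cv2.cvtColor(c["color"],cv2.COLOR_BGR2HSV)
    m=((h[...,0]>5)&(h[...,0]<22)&(h[...,1]>90)&(h[...,2]>80)).astype(np.uint8)
    n_,l,st,ce=cv2.connectedComponentsWithStats(m)
    for i in range(1,n_):
        if 30<st[i,4]<400:
            P=back(c,ce[i],.02)[0]; d_=P[:2]-pan[:2]; cc,ss=np.cos(pan[2]),np.sin(pan[2])
            L=(cc*d_[0]+ss*d_[1],-ss*d_[0]+cc*d_[1])
            if abs(L[0])<.17 and abs(L[1])<.09: print(nm,st[i,4],P.round(3),np.round(L,3))
E
python3 fit2.py
```

```text
pan [ 0.5366  0.2271 -0.0564] -3.23 [[0.1, -0.4], [-0.5, 0.6], [-1.3, -0.9], [0.2, 0.3], [-0.0, -1.1], [0.7, -1.0], [0.3, 0.4], [-0.4, 0.1]]
   only t [ 0.5362  0.2258 -0.0537]
   only s [ 0.5367  0.228  -0.0572]
stand [ 0.548  -0.2633 -0.0233] -1.34 [[-0.2, 0.4], [0.4, 0.5], [-0.0, -0.2], [-0.3, -0.3], [-0.5, 0.4], [1.1, -0.6], [0.1, 0.2], [-1.1, -0.5]]
   only t [ 0.5484 -0.2633 -0.0254]
   only s [ 0.5476 -0.2632 -0.0194]
t 1316
s 1288
t 1404
s 1483
scoop t [ 0.5681 -0.0199 -0.4159] -23.8 80.107421875
scoop s [ 0.5698 -0.0232 -0.4316] -24.7 139.83203125
scoop ts [ 0.5687 -0.0214 -0.4272] -24.5 238.431640625
grip [[0.47680636 0.02039907 0.0485    ]]
top 50 [0.649 0.267 0.02 ] [0.11  0.046]
top 48 [0.641 0.178 0.02 ] [ 0.107 -0.043]
top 52 [0.642 0.223 0.02 ] [0.106 0.002]
top 48 [0.606 0.271 0.02 ] [0.067 0.048]
top 50 [0.601 0.224 0.02 ] [0.064 0.001]
top 48 [0.599 0.181 0.02 ] [ 0.064 -0.043]
top 53 [0.558 0.276 0.02 ] [0.018 0.05 ]
top 48 [0.554 0.185 0.02 ] [ 0.02  -0.041]
side 82 [0.643 0.177 0.02 ] [ 0.109 -0.044]
side 86 [0.6  0.18 0.02] [ 0.066 -0.044]
side 87 [0.556 0.184 0.02 ] [ 0.022 -0.042]
side 83 [0.644 0.222 0.02 ] [0.108 0.001]
side 90 [0.603 0.223 0.02 ] [0.066 0.   ]
side 86 [0.651 0.265 0.02 ] [0.112 0.044]
side 87 [0.608 0.269 0.02 ] [0.069 0.045]
side 85 [0.56  0.272 0.02 ] [0.021 0.047]
```

View pics/fit2.png

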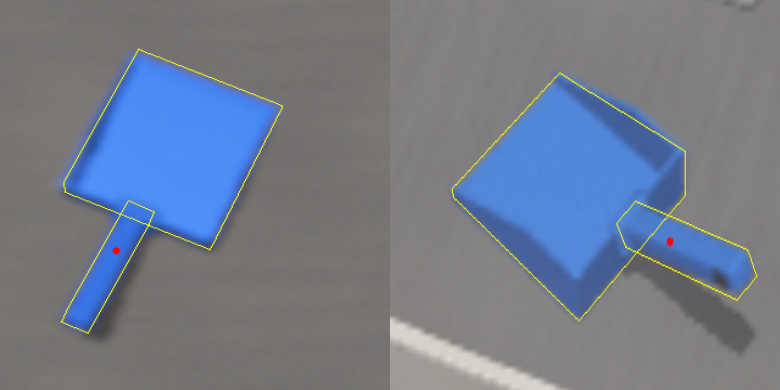

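```bash
cat > plan.py <<'E'
from h import *
PZ=ctrl.pinch_z
def q2R(q): return R.from_quat([q[1],q[2],q[3],q[0]])
def now():
    o=ctrl.get_obs(); return np.array(o["eef_pos"]),q2R(o["eef_rot"]),o
def toolrot(yaw,pitch_up=0.0):
    # scoop frame rotation (yaw deg, nose up deg) -> tool frame, tool x=-sy,y=-sx,z=-sz
    Rs=R.from_euler("z",yaw,degrees=True)*R.from_euler("y",-pitch_up,degrees=True)
    M=Rs.as_matrix(); return R.from_matrix(np.c_[-M[:,1],-M[:,0],-M[:,2]]), Rs
def show(tp,tR,start=None):
    p,r=start if start else now()[:2]
    rv=(r.inv()*tR).as_rotvec(degrees=True)
    print("from",p.round(4),"turn total",rv.round(2),"| shift in OLD axes cm",(r.inv().apply(tp-p)*100).round(2),"| in NEW axes cm",(tR.inv().apply(tp-p)*100).round(2))
    return tp,tR
GR=np.array([-.101,0,.0485])
def tcp_for(ref_s,ref_w,yaw,up=0,grip=GR):
    "TCP pose so scoop-frame point ref_s sits at world ref_w"
    tR,Rs=toolrot(yaw,up)
    g=np.array(ref_w)+Rs.apply(grip-np.array(ref_s))
    return g-tR.apply([0,0,PZ]),tR
E
python3 - <<'E'
from plan import *
tp,tR=tcp_for(GR,[.4765,.0205,.0485+.10],-24.2)
print(tp); show(tp,tR)
E
```

```text
[0.4765 0.0205 0.2024]
from [ 0.1693 -0.5495  0.3039] turn total [-0.    0.   41.32] | shift in OLD axes cm [-45.43 -46.14  10.15] | in NEW axes cm [-64.59  -4.66  10.15]
```

move_arm(rows="0 0 0 0 0 6.9 1;0 0 0 0 0 6.9 1;0 0 0 0 0 6.9 1;0 0 0 0 0 6.9 1;0 0 0 0 0 6.9 1;0 0 0 0 0 6.8 1;-2 -.15 0 0 0 0 1;-4 -.3 .3 0 0 0 1;-4 -.3 .3 0 0 0 1;-4 -.3 .4 0 0 0 1;-4 -.3 .5 0 0 0 1;-4 -.3 .5 0 0 0 1;-4 -.3 .5 0 0 0 1;-4 -.3 .5 0 0 0 1;-4 -.3 .5 0 0 0 1;-4 -.3 .5 0 0 0 1;-4 -.3 .5 0 0 0 1;-4 -.3 .5 0 0 0 1;-4 -.3 .5 0 0 0 1;-4 -.3 .5 0 0 0 1")

```text
time_s: 3.1
eef_pos: [0.4281, -0.0719, 0.2441]
eef_rot: [0.0, -0.543, 0.84, -0.0]
wrist_force: [0.2, 0.1, -0.0]
opening: 1.001
```

Run:
```python
from plan import *
tp,tR=tcp_for(GR,[.4765,.0205,.0485+.10],-24.2)
show(tp,tR)
```

```text
from [ 0.4281 -0.0719  0.2441] turn total [-0.06 -0.    0.02] | shift in OLD axes cm [-10.42  -0.63   4.17] | in NEW axes cm [-10.42  -0.63   4.17]
```

move_arm(rows="-3 -.2 1 0 0 0 1;-3 -.2 1 0 0 0 1;-2.4 -.1 1 0 0 0 1;-1.4 -.1 .7 0 0 0 1;-.6 -.03 .5 0 0 0 1;0 0 0 0 0 0 1")

```text
time_s: 3.7
eef_pos: [0.4755, 0.0189, 0.2013]
eef_rot: [-0.001, -0.544, 0.839, 0.0]
wrist_force: [-0.2, -0.1, -0.8]
opening: 1.001
```

Run:
```python
from plan import *
tp,tR=tcp_for(GR,[.4765,.0205,.0485],-24.2)
show(tp,tR)
for n in("top","side"):
    c=cam(n); g=proj(c,[[.4765,.0205,.0485]])[0]; x,y=int(g[0]),int(g[1])
    im=c["color"].copy(); P,r,_=now(); cv2.imwrite(f"pics/pre_{n}.png",cv2.resize(im[y-70:y+70,x-70:x+70],(560,560),interpolation=cv2.INTER_CUBIC))
    print(n,g)
```

```text
from [0.4755 0.0189 0.2013] turn total [ 0.07 -0.03  0.07] | shift in OLD axes cm [-0.19 -0.04  9.88] | in NEW axes cm [-0.19 -0.03  9.89]
top [308.44522613 207.70474701]
side [329.21726657 248.05022887]
```

View pics/pre_side.png

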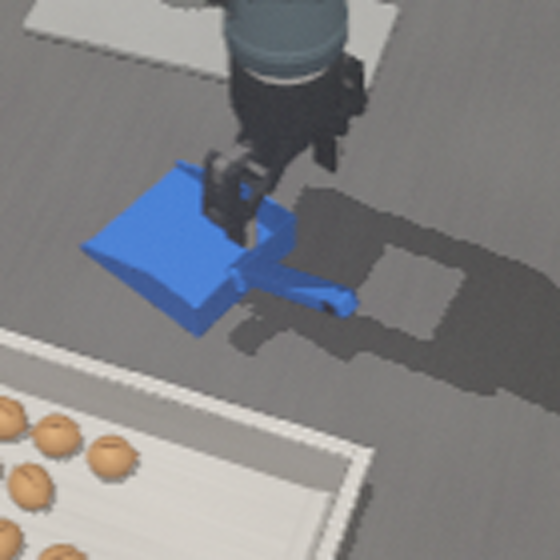

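View pics/pre_top.png

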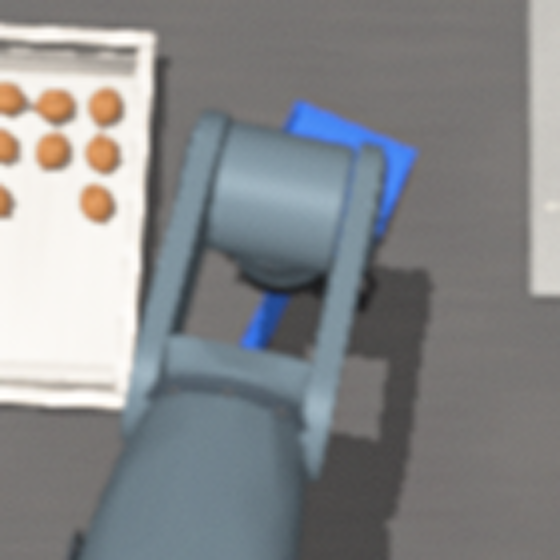

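move_arm(rows="-.19 -.04 1.5 0 0 0 1;0 0 2 0 0 0 1;0 0 2 0 0 0 1;0 0 2 0 0 0 1;0 0 1.5 0 0 0 1;0 0 .7 0 0 0 1;0 0 .1 0 0 0 1;0 0 0 0 0 0 1")

```text
time_s: 4.6
eef_pos: [0.4773, 0.0198, 0.1045]
eef_rot: [0.0, -0.543, 0.84, -0.0]
wrist_force: [0.0, 0.5, 0.8]
opening: 1.003
```

Run:
```python
from plan import *
tp,tR=tcp_for(GR,[.4765,.0205,.0485],-24.2)
show(tp,tR)
for n in("side",):
    c=cam(n); g=proj(c,[[.4765,.0205,.0485]])[0]; x,y=int(g[0]),int(g[1])
    im=c["color"].copy(); cv2.imwrite(f"pics/at_{n}.png",cv2.resize(im[y-50:y+50,x-60:x+60],(720,600),interpolation=cv2.INTER_CUBIC))
```

```text
from [0.4773 0.0198 0.1045] turn total [-0.05  0.01 -0.02] | shift in OLD axes cm [-0.03  0.1   0.21] | in NEW axes cm [-0.03  0.1   0.21]
```

View pics/at_side.png

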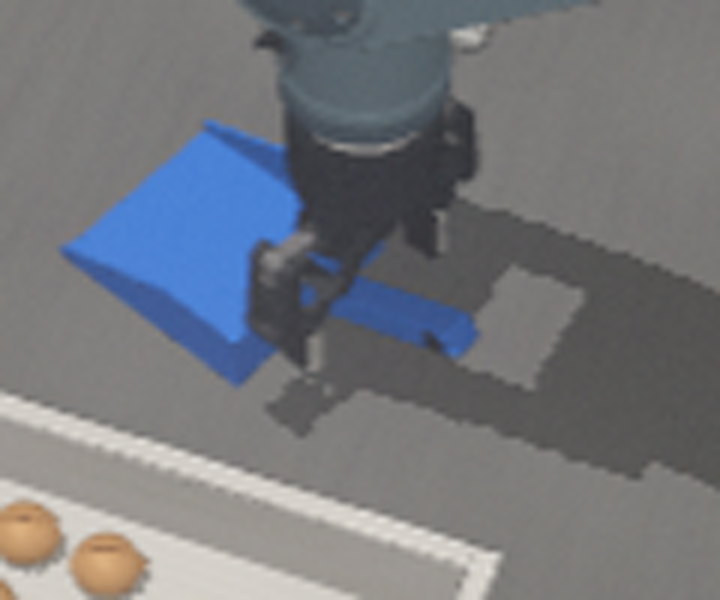

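move_arm(rows="0 .1 .2 0 0 0 1;0 0 0 0 0 0 .5;0 0 0 0 0 0 0;0 0 0 0 0 0 0;0 0 0 0 0 0 0;0 0 0 0 0 0 0;0 0 0 0 0 0 0;0 0 0 0 0 0 0;0 0 0 0 0 0 0;0 0 0 0 0 0 0")

```text
time_s: 5.65
eef_pos: [0.4761, 0.0208, 0.1021]
eef_rot: [0.0, -0.543, 0.84, -0.0]
wrist_force: [-0.8, 1.6, 4.6]
opening: 0.224
```

move_arm(rows="0 0 0 0 0 0 0;0 0 -.3 0 0 0 0;0 0 -1 0 0 0 0;0 0 -2 0 0 0 0;0 0 -2 0 0 0 0;0 0 -2 0 0 0 0;0 0 -2 0 0 0 0;0 0 -2 0 0 0 0;0 0 -2 0 0 0 0;0 0 -1 0 0 0 0;0 0 -.5 0 0 0 0;0 0 0 0 0 0 0")

```text
time_s: 6.85
eef_pos: [0.476, 0.0207, 0.2501]
eef_rot: [0.0, -0.543, 0.84, -0.0]
wrist_force: [-0.1, -0.1, -2.1]
opening: 0.225
```

```bash
cat > held.py <<'E'
# fit scoop pose in hand: unknown pitch (about tool x), grip shift along tool y and z; known tcp
from plan import *
from scipy.optimize import minimize
bowl=np.array([[x,y,z] for x,zs in((-65,(0,42)),(65,(0,8))) for y in(-58,58) for z in zs]+[[-50,y,42] for y in(-58,58)])/1000.
a=np.radians(26);d=np.array([-np.cos(a),0,np.sin(a)]);n=np.array([np.sin(a),0,np.cos(a)])
hand=np.array([np.array([-63,0,30])+d*t+n*9*k+np.array([0,y,0]) for t in(0,115) for k in(-1,1) for y in(-10,10)])/1000
TS=np.array([[0,-1,0],[-1,0,0],[0,0,-1.]])  # scoop axes in tool
def sp(v,p,r):
    # v: up(deg), dy(mm along scoop x), dz(mm)
    Rs=r*R.from_matrix(TS)*R.from_euler("zy",[v[3] if len(v)>3 else 0,-v[0]],degrees=True)
    g=p+r.apply([0,0,PZ])
    return Rs,g-Rs.apply(GR+np.array([v[1],0,v[2]])/1000.)
def sil(c,v,p,r,part,s=4):
    Rs,o=sp(v,p,r); uv=(proj(c,Rs.apply(part)+o)+.5)*s-.5
    m=np.zeros((400*s,640*s),np.uint8); cv2.fillConvexPoly(m,cv2.convexHull(np.round(uv*16).astype(np.int32)),1,shift=4); return m
def blue(c):
    h=cv2.cvtColor(c["color"],cv2.COLOR_BGR2HSV)
    return ((h[...,0]>98)&(h[...,0]<130)&(h[...,1]>105)&(h[...,2]>30)).astype(np.uint8)
def run(tag,v0=(0,0,0),cams=("top","side"),pts=None):
    p,r,_=now(); p,r=np.array(p),r
    C=[cam(nm) for nm in cams]; B=[cv2.resize(blue(c).astype(float),None,fx=4,fy=4,interpolation=cv2.INTER_LINEAR) for c in C]
    reg=[]
    for c in C:
        m=sil(c,v0,p,r,bowl); reg.append(cv2.dilate(m,np.ones((81,81),np.uint8)))
    def cost(v):
        e=0
        for c,b,g in zip(C,B,reg):
            m=sil(c,v,p,r,bowl); hm=sil(c,v,p,r,hand)
            e+=(np.abs(m-b)*g*(1-hm*0.999)).sum()/16
        return e+.3*(v[1]**2+v[2]**2)
    v0=np.array(v0,float)
    res=minimize(cost,v0,method="Nelder-Mead",options=dict(initial_simplex=v0+np.array([[0,0,0],[5,0,0],[0,4,0],[0,0,4]]),xatol=.05,fatol=.5,maxiter=200))
    print("held up,dx,dz",res.x.round(2),"cost",round(cost(v0),1),round(res.fun,1))
    Rs,o=sp(res.x,p,r); print(" world up angle",np.degrees(np.arcsin(Rs.as_matrix()[2,0])).round(2),"roll",np.degrees(np.arcsin(Rs.as_matrix()[2,1])).round(2),"yaw",np.degrees(np.arctan2(Rs.as_matrix()[1,0],Rs.as_matrix()[0,0])).round(2))
    for nm,P in(("bowl",[0,0,.02]),("nose",[.065,0,0])): print(" ",nm,(Rs.apply(P)+o).round(4))
    out=[]
    for c in C:
        im=cv2.resize(c["color"],None,fx=4,fy=4,interpolation=cv2.INTER_LINEAR)
        for part in(bowl,hand):
            uv=(proj(c,Rs.apply(part)+o)+.5)*4-.5
            cv2.polylines(im,[cv2.convexHull(np.round(uv).astype(np.int32))],True,(0,255,255),1)
        k=(proj(c,[o])[0]*4).astype(int); k=np.clip(k,[200,200],[2360,1400]); out.append(im[k[1]-195:k[1]+195,k[0]-195:k[0]+195])
    cv2.imwrite(f"pics/{tag}.png",np.hstack(out)); return res.x
if __name__=="__main__":
    import sys; run(sys.argv[1],eval(sys.argv[2]) if len(sys.argv)>2 else (0,0,0)); print(now()[2]["wrist_force"].round(2),now()[2]["opening"])
E
python3 held.py held1
```

```text
held up,dx,dz [-3.54 -4.9  -2.42] cost 1280.9 1239.9
 world up angle -3.52 roll 0.0 yaw -24.18
  bowl [ 0.571  -0.0219  0.1636]
  nose [ 0.629  -0.048   0.1397]
[-0.64 -0.28 -2.06] 0.22131112584497703
```

View pics/held1.png

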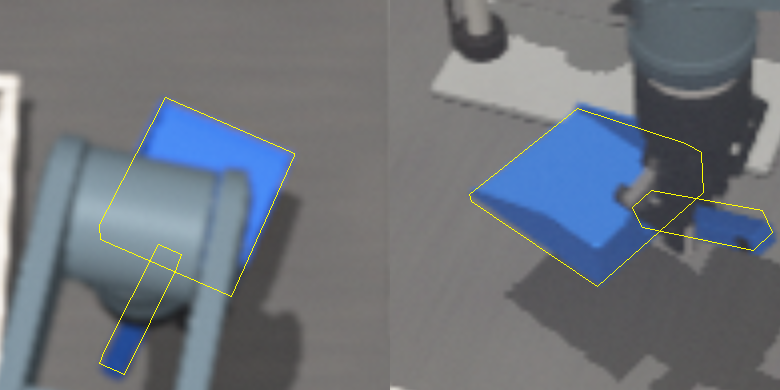

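```bash
cat > ptfit.py <<'E'
from held import *
from scipy.optimize import least_squares
def handend(k,y): return np.array([-63,y,30])/1000+d*.115+n*.009*k+np.array([0,0,0])
E
python3 - <<'E'
from ptfit import *
p,r,_=now(); C={"t":cam("top"),"s":cam("side")}
v=[-3.54,-4.9,-2.42]; Rs,o=sp(v,p,r)
off={}
for k_,c in C.items():
    k=(proj(c,[o])[0]*4).astype(int); off[k_]=k-195
obs=[("t",[.065,.058,.008],(163,98)),("t",[.065,-.058,.008],(295,154)),
("s",[.065,-.058,.008],(187,104)),("s",[.065,.058,.004],(80,195)),("s",[-.065,.058,0],(208,287)),("s",[-.065,.058,.042],(211,248))]
names=[]
def f(v):
    Rs,o=sp(v,p,r); e=[]
    for k_,P,uv in obs: e.append(proj(C[k_],[Rs.apply(P)+o])[0]-((np.array(uv)+off[k_]+.5)/4-.5))
    return np.array(e)
for extra in(0,1):
    res=least_squares(lambda v:np.r_[f(v).ravel(),.1*v[1:3]],[0,0,0,0][:3+extra]); print(res.x.round(2)); print(f(res.x).round(1).tolist())
    for x in(handend(1,.01),handend(1,-.01),handend(-1,.01)):
        Rs,o=sp(res.x,p,r)
        print([ (k_,((proj(C[k_],[Rs.apply(x)+o])[0]+.5)*4-.5-off[k_]).round()) for k_ in "ts"])
print(f([0,0,0]).round(1).tolist())
E
```

```text
[-0.76  0.38 -2.04]
[[0.0, -0.1], [-0.4, -0.0], [0.5, -0.0], [0.4, -0.4], [0.4, 0.0], [-1.2, 0.4]]
[('t', array([112., 364.])), ('s', array([371., 228.]))]
[('t', array([112., 364.])), ('s', array([371., 228.]))]
[('t', array([108., 377.])), ('s', array([380., 250.]))]
[-0.74  0.54 -2.42  0.18]
[[-0.1, -0.1], [-0.5, -0.1], [0.3, -0.0], [0.3, -0.3], [0.4, 0.0], [-1.2, 0.4]]
[('t', array([112., 365.])), ('s', array([371., 228.]))]
[('t', array([112., 365.])), ('s', array([371., 228.]))]
[('t', array([108., 377.])), ('s', array([380., 249.]))]
[[0.1, -0.3], [-0.3, -0.3], [0.2, -0.2], [0.1, -0.6], [0.1, 0.2], [-1.3, 0.7]]
```

```bash
cat > scplan.py <<'E'
from plan import *
PAN=np.array([.5366,.2271,-.0564])
SAG=-.5
def pan2w(x,y,z):
    c,s=np.cos(PAN[2]),np.sin(PAN[2]); return np.array([PAN[0]+c*x-s*y,PAN[1]+s*x+c*y,z])
def nose_pose(xn,zn,up,y=.002,yaw=np.degrees(PAN[2])):
    "TCP pose with scoop nose at pan (xn,y,zn), scoop pitch up deg"
    tR,Rs=toolrot(yaw,up); T2,_=toolrot(yaw,up-SAG)
    g=pan2w(xn,y,zn)+Rs.apply(GR-np.array([.065,0,0]))
    return g-T2.apply([0,0,PZ]),T2
E
python3 - <<'E'
from scplan import *
# min nose-down angle vs xn
for xn in range(-10,125,10):
    for th in np.arange(-2,25,.5):
        t=np.radians(th); f=lambda sx,sz:(xn-(65-sx)*np.cos(t)+sz*np.sin(t),4+(65-sx)*np.sin(t)+sz*np.cos(t))
        pts=[f(-101+dx,48.5-19-1.5+dz) for dx in np.linspace(-13,13,27) for dz in(0,)]+[f(-101+s*13,48.5-20+k) for s in(-1,1) for k in range(0,40,2)]
        pts+=[f(-66.9-q*np.cos(.4538),21.9+q*np.sin(.4538)) for q in range(0,115,2)]
        if all(not(-164<x<-150 and z<70) for x,z in pts): break
    print(xn,th)
tp,tR=nose_pose(-.010,.030+.10,-17); print(tp); show(tp,tR)
tp2,_=nose_pose(-.010,.014,-17); print(tp2)
E
```

```text
-10 15.0
0 14.0
10 13.5
20 11.5
30 6.0
40 4.0
50 3.0
60 1.5
70 0.5
80 -0.5
90 -2.0
100 -2.0
110 -2.0
120 -2.0
[0.39767603 0.23694682 0.27659487]
from [0.4754 0.0209 0.2488] turn total [-16.19   3.01 -20.81] | shift in OLD axes cm [-16.53  15.95  -2.75] | in NEW axes cm [-21.14   9.4   -0.12]
[0.39767603 0.23694682 0.16059487]
```

move_arm(rows="0 0 -1 -3.24 .6 -4.16 0;0 0 -1 -3.24 .6 -4.16 0;0 0 -1 -3.24 .6 -4.16 0;0 0 0 -3.24 .6 -4.16 0;0 0 0 -3.24 .6 -4.16 0;-1 .5 0 0 0 0 0;-2 .9 0 0 0 0 0;-3 1.3 0 0 0 0 0;-3 1.3 0 0 0 0 0;-3 1.3 0 0 0 0 0;-3 1.3 0 0 0 0 0;-3 1.3 0 0 0 0 0;-2 .8 0 0 0 0 0;-1 .5 0 0 0 0 0;0 0 0 0 0 0 0")

```text
time_s: 8.55
eef_pos: [0.4005, 0.2361, 0.3057]
eef_rot: [-0.098, -0.68, 0.719, 0.103]
wrist_force: [-0.3, -0.7, -1.6]
opening: 0.224
```

Run:
```python
from scplan import *
tp,tR=nose_pose(-.010,.030,-17); show(tp,tR)
for n in("side","top"):
    c=cam(n); cv2.imwrite(f"pics/over_{n}.png",cv2.resize(c["color"][100:360,150:430],None,fx=2.2,fy=2.2))
    pts=[pan2w(*x) for x in((-.01,.06,.13),(-.01,-.056,.13))]
    print(n,((proj(c,pts)-[150,100])*2.2).round())
```

```text
from [0.4005 0.2361 0.3057] turn total [-0.14 -0.01  0.06] | shift in OLD axes cm [-0.06 -3.36 12.46] | in NEW axes cm [-0.06 -3.39 12.46]
side [[282. 457.]
 [321. 375.]]
top [[168. 194.]
 [246. 198.]]
```

View pics/over_side.png

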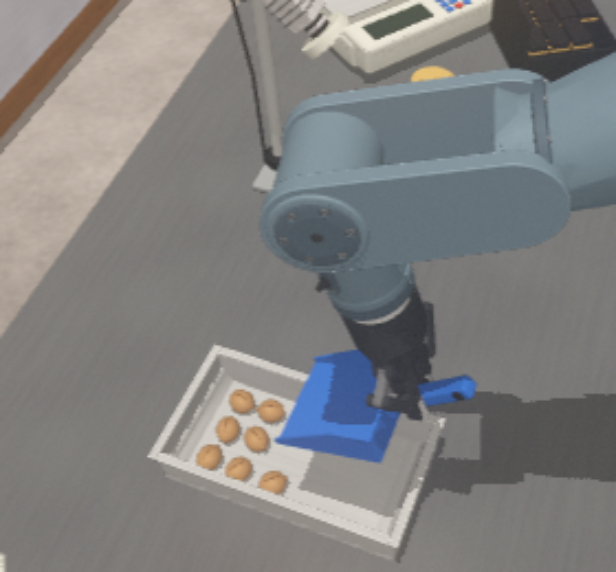

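View pics/over_top.png

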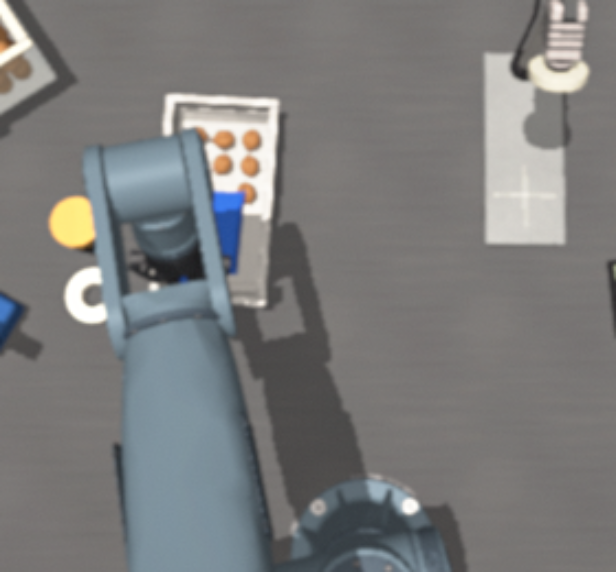

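move_arm(rows="-.06 -.3 1.2 0 0 0 0;0 -.5 2 0 0 0 0;0 -.6 2.2 0 0 0 0;0 -.6 2.2 0 0 0 0;0 -.6 2.2 0 0 0 0;0 -.5 1.6 0 0 0 0;0 -.29 1.06 0 0 0 0;0 0 0 0 0 0 0;0 0 0 0 0 0 0")

```text
time_s: 9.55
eef_pos: [0.3991, 0.2356, 0.1767]
eef_rot: [-0.098, -0.68, 0.72, 0.104]
wrist_force: [-0.0, 0.2, -0.8]
opening: 0.223
```

```bash
cat > ov.py <<'E'
import sys
from held import *
def ov(tag,v,box=(200,240,370,370),cams=("side",)):
    p,r,o_=now(); Rs,o=sp(v,p,r)
    M=Rs.as_matrix(); print("up",np.degrees(np.arcsin(M[2,0])).round(2),"yaw",np.degrees(np.arctan2(M[1,0],M[0,0])).round(2),"nose",(Rs.apply([.065,0,0])+o).round(4),"bowl",(Rs.apply([0,0,.02])+o).round(4),"t",o_["time_s"],"F",o_["wrist_force"].round(2))
    for nm in cams:
        c=cam(nm); s=4.5
        im=cv2.resize(c["color"],None,fx=s,fy=s,interpolation=cv2.INTER_LINEAR)
        for seg in([[.065,.058,.008],[.065,.058,0],[.065,-.058,0],[.065,-.058,.008]],[[.065,.058,0],[-.065,.058,0],[-.065,.058,.042],[-.065,-.058,.042]],[handE(1,10),handE(1,-10),handE(-1,-10),handE(-1,10),handE(1,10)]):
            uv=(proj(c,Rs.apply(np.array(seg))+o)+.5)*s-.5
            cv2.polylines(im,[np.round(uv).astype(np.int32)],False,(0,255,255),1)
        cv2.imwrite(f"pics/{tag}_{nm}.png",im[int(box[1]*s):int(box[3]*s),int(box[0]*s):int(box[2]*s)])
def handE(k,y): return (np.array([-63,y,30])+d*115+n*9*k)/1000
if __name__=="__main__":
    ov(sys.argv[1],eval(sys.argv[2]),*( [eval(sys.argv[3])] if len(sys.argv)>3 else []))
E
python3 ov.py down1 "(-.5,0,0)"
```

```text
up -16.89 yaw -3.29 nose [0.5284 0.2281 0.0304] bowl [0.4721 0.2313 0.0684] t 9.55 F [-0.    0.18 -0.77]
```

View pics/down1_side.png

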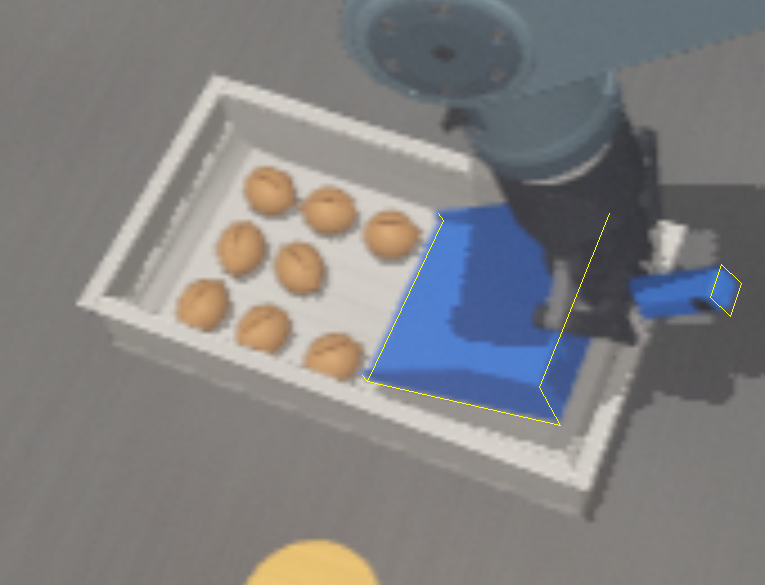

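move_arm(rows="0 -.26 .96 0 0 0 0;0 -.26 .96 0 0 0 0;0 -.05 .19 0 0 0 0;0 0 0 0 0 0 0;0 0 0 0 0 0 0")

```text
time_s: 10.1
eef_pos: [0.3984, 0.2359, 0.1548]
eef_rot: [-0.098, -0.68, 0.719, 0.104]
wrist_force: [-0.7, -0.6, -1.2]
opening: 0.223
```

move_arm(rows="0 -.03 .1 0 0 0 0;0 0 0 0 0 0 0;0 0 0 0 0 0 0")

```text
time_s: 10.4
eef_pos: [0.3984, 0.2359, 0.1539]
eef_rot: [-0.098, -0.68, 0.719, 0.103]
wrist_force: [-0.1, 0.1, -2.0]
opening: 0.225
```

move_arm(rows="0 -.03 .1 0 0 0 0;0 0 0 0 0 0 0;0 0 0 0 0 0 0")

```text
time_s: 10.7
eef_pos: [0.3983, 0.2359, 0.1527]
eef_rot: [-0.098, -0.68, 0.719, 0.104]
wrist_force: [0.4, 0.5, -2.3]
opening: 0.223
```

```bash
python3 ov.py down2 "(-.5,0,0)"
```

```text
up -16.89 yaw -3.24 nose [0.5277 0.2285 0.0064] bowl [0.4714 0.2317 0.0444] t 10.7 F [ 0.43  0.49 -2.35]
```

View pics/down2_side.png

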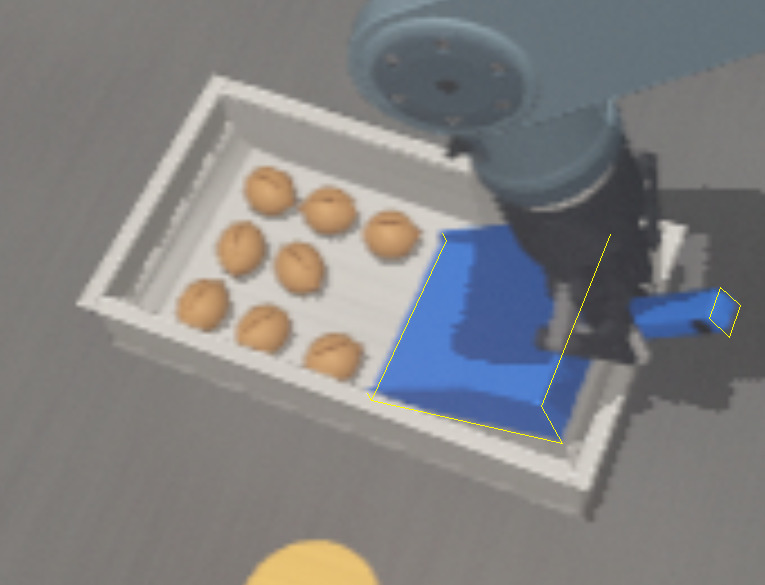

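move_arm(rows="0 -.03 .1 0 0 0 0;0 0 0 0 0 0 0;0 0 0 0 0 0 0")

```text
time_s: 11.05
eef_pos: [0.3983, 0.2359, 0.1516]
eef_rot: [-0.098, -0.68, 0.719, 0.104]
wrist_force: [0.2, -0.4, -1.0]
opening: 0.225
```

move_arm(rows="0 -.03 .1 0 0 0 0;0 0 0 0 0 0 0;0 0 0 0 0 0 0")

```text
time_s: 11.35
eef_pos: [0.3983, 0.2359, 0.1506]
eef_rot: [-0.098, -0.68, 0.719, 0.104]
wrist_force: [-0.6, 1.1, -0.7]
opening: 0.226
```

move_arm(rows="0 -.03 .1 0 0 0 0;0 0 0 0 0 0 0;0 0 0 0 0 0 0")

```text
time_s: 11.65
eef_pos: [0.3984, 0.2359, 0.1495]
eef_rot: [-0.098, -0.68, 0.719, 0.104]
wrist_force: [0.5, 0.4, -2.2]
opening: 0.222
```

```bash
python3 ov.py down3 "(-.5,0,0)"; python3 -c "
from plan import *
print(now()[2]['torque'])"
```

```text
up -16.89 yaw -3.24 nose [0.5277 0.2286 0.0032] bowl [0.4714 0.2317 0.0412] t 11.65 F [ 0.49  0.37 -2.22]
[ 0.00360295 -0.13889305 -0.0249083 ]
```

View pics/down3_side.png

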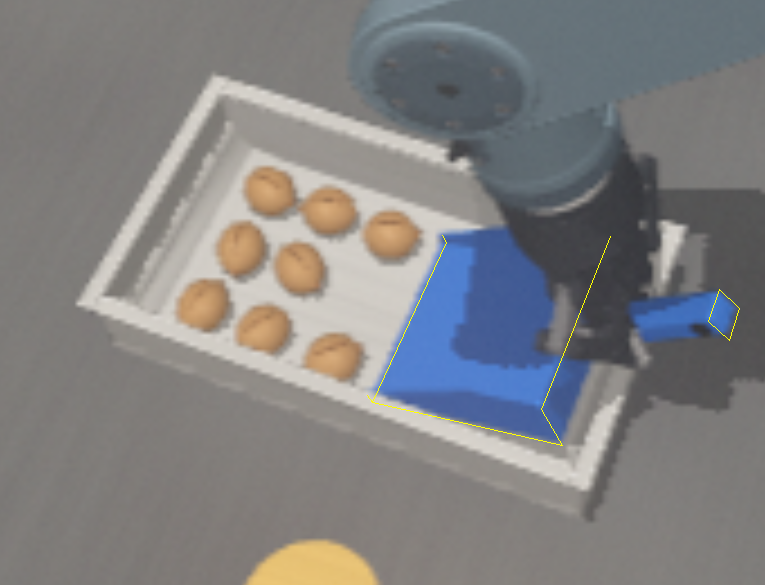

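move_arm(rows="0 .05 -.2 0 0 0 0;0 0 0 0 0 0 0;0 0 0 0 0 0 0")

```text
time_s: 12.0
eef_pos: [0.3986, 0.2359, 0.1517]
eef_rot: [-0.098, -0.68, 0.719, 0.103]
wrist_force: [0.8, 0.1, -1.4]
opening: 0.222
```

```bash
python3 -c "
from plan import *
print(now()[2]['torque'],now()[2]['wrist_force'])"
```

```text
[ 0.06410418 -0.05155669 -0.03986138] [ 0.81853458  0.06774742 -1.427629  ]
```

move_arm(rows="0 .1 -.4 0 0 0 0;0 0 0 0 0 0 0;0 0 0 0 0 0 0")

```text
time_s: 12.3
eef_pos: [0.3988, 0.2359, 0.1559]
eef_rot: [-0.098, -0.68, 0.719, 0.103]
wrist_force: [0.2, 0.3, -1.6]
opening: 0.224
```

```bash
python3 -c "
from plan import *
print(now()[2]['torque'],now()[2]['wrist_force'])";  python3 ov.py down4 "(-.5,0,0)"
```

```text
[-0.02145087 -0.06411916 -0.02784358] [ 0.24287882  0.33036457 -1.62273098]
up -16.86 yaw -3.23 nose [0.5282 0.2286 0.0097] bowl [0.4719 0.2318 0.0477] t 12.3 F [ 0.24  0.33 -1.62]
```

View pics/down4_side.png

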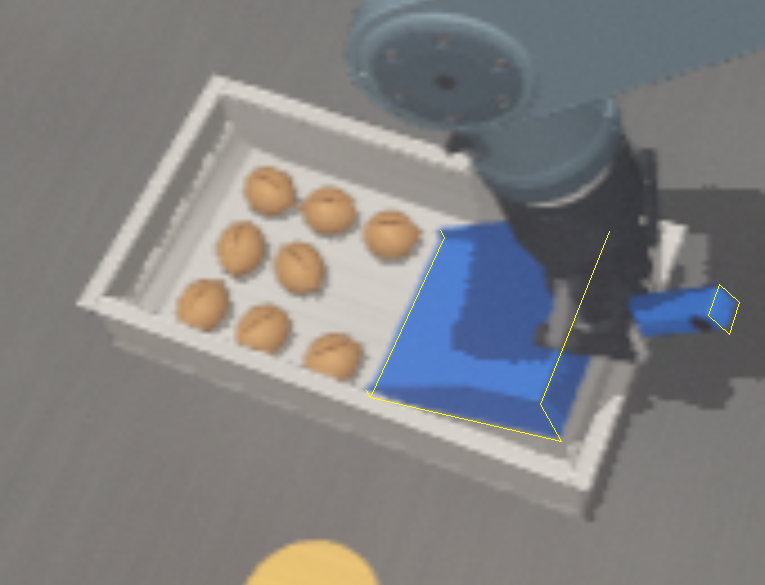

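```bash
cat > gen.py <<'E'
from scplan import *
def rows(wp,start=None,dec=2):
    "wp: list of (xn_mm,zn_mm,up_deg,y_mm); prints rows; composes with rounded numbers"
    p,r=start if start else now()[:2]; out=[]
    for x,z,u,y in wp:
        tp,tR=nose_pose(x/1000,z/1000,u,y/1000)
        sh=np.round(r.inv().apply(tp-p)*100,dec); rv=np.round((r.inv()*tR).as_rotvec(degrees=True),1)
        out.append(" ".join(f"{v:g}" for v in [*sh,*rv,0]))
        p=p+r.apply(sh/100); r=r*R.from_rotvec(rv,degrees=True)
    print(";".join(out)); return p,r
E
python3 - <<'E'
from gen import *
X=np.array([-10,20,35,60,80,100,116]);U=np.array([-17,-14.5,-8,-4,-1.5,0,0])
wp=[(-10,7,-17,2),(-9,4.5,-17,2)]
for x in np.arange(-5,68,5): wp.append((x,4.5,np.interp(x,X,U),2))
p,r=rows(wp)
np.save("cmd.npy",np.r_[p,r.as_quat()])
wp=[]
for x in np.arange(70,117,4): wp.append((x,4.5,np.interp(x,X,U),2))
rows(wp,(p,r))
E
```

```text
-0.1 0.04 0.25 -0.1 -0 -0 0;-0 -0.17 0.21 -0 -0 -0 0;-0 -0.3 0.01 0.4 -0 -0 0;-0 -0.41 -0.02 0.4 -0 -0 0;-0 -0.41 -0.02 0.4 -0 -0 0;-0 -0.4 -0.01 0.4 -0 -0 0;-0 -0.41 -0.01 0.5 -0 -0 0;-0 -0.41 0 0.4 -0 -0 0;-0 -0.11 0.51 2.1 -0 -0 0;-0 -0.1 0.53 2.2 -0 -0 0;-0 -0.12 0.55 2.2 -0 -0 0;-0 -0.35 0.17 0.8 -0 -0 0;-0 -0.35 0.17 0.8 -0 -0 0;-0 -0.36 0.19 0.8 -0 -0 0;-0 -0.35 0.18 0.8 -0 -0 0;-0 -0.35 0.2 0.8 -0 -0 0;-0 -0.39 0.15 0.6 -0 -0 0
-0 -0.39 0.16 0.6 -0 -0 0;-0 -0.31 0.12 0.5 -0 -0 0;-0 -0.31 0.14 0.5 -0 -0 0;-0 -0.33 0.1 0.4 -0 -0 0;-0 -0.34 0.08 0.3 -0 -0 0;-0 -0.35 0.09 0.3 -0 -0 0;-0 -0.34 0.08 0.3 -0 -0 0;-0 -0.35 0.09 0.3 -0 -0 0;-0 -0.37 0.05 0.2 -0 -0 0;-0 -0.4 -0 -0 -0 -0 0;-0 -0.4 0 -0 -0 -0 0;-0 -0.4 0.01 -0 -0 -0 0
```

move_arm(rows="-0.1 0.04 0.25 -0.1 0 0 0;0 -0.17 0.21 0 0 0 0;0 -0.3 0.01 0.4 0 0 0;0 -0.41 -0.02 0.4 0 0 0;0 -0.41 -0.02 0.4 0 0 0;0 -0.4 -0.01 0.4 0 0 0;0 -0.41 -0.01 0.5 0 0 0;0 -0.41 0 0.4 0 0 0;0 -0.11 0.51 2.1 0 0 0;0 -0.1 0.53 2.2 0 0 0;0 -0.12 0.55 2.2 0 0 0;0 -0.35 0.17 0.8 0 0 0;0 -0.35 0.17 0.8 0 0 0;0 -0.36 0.19 0.8 0 0 0;0 -0.35 0.18 0.8 0 0 0;0 -0.35 0.2 0.8 0 0 0;0 -0.39 0.15 0.6 0 0 0")

```text
time_s: 14.05
eef_pos: [0.4419, 0.2344, 0.1162]
eef_rot: [-0.017, -0.687, 0.727, 0.018]
wrist_force: [0.6, -0.4, -2.3]
opening: 0.22
```

```bash
python3 ov.py push1 "(-.5,0,0)";python3 - <<'E'
from gen import *
tp,tR=nose_pose(.065,.0045,-3.375); show(tp,tR); print(now()[2]["torque"])
E
```

```text
up -3.34 yaw -3.24 nose [0.6018 0.2253 0.0043] bowl [0.5382 0.2289 0.028 ] t 14.05 F [ 0.6  -0.44 -2.33]
from [0.4423 0.2343 0.1161] turn total [-0.08 -0.01 -0.01] | shift in OLD axes cm [-0.01  0.06 -0.04] | in NEW axes cm [-0.01  0.06 -0.04]
[ 0.01908007  0.05626947 -0.04924746]
```

View pics/push1_side.png

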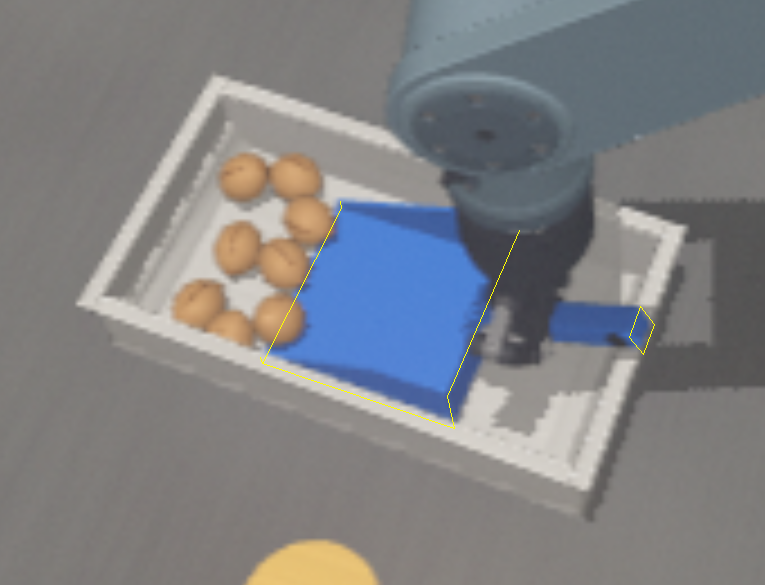

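move_arm(rows="0 -0.39 0.16 0.6 0 0 0;0 -0.31 0.12 0.5 0 0 0;0 -0.31 0.14 0.5 0 0 0;0 -0.33 0.1 0.4 0 0 0;0 -0.34 0.08 0.3 0 0 0;0 -0.35 0.09 0.3 0 0 0;0 -0.34 0.08 0.3 0 0 0;0 -0.35 0.09 0.3 0 0 0")

```text
time_s: 14.9
eef_pos: [0.4688, 0.2329, 0.1071]
eef_rot: [0.002, -0.687, 0.727, -0.002]
wrist_force: [0.1, 0.4, -3.0]
opening: 0.222
```

```bash
python3 ov.py push2 "(-.5,0,0)";python3 - <<'E'
from gen import *
print(now()[2]["torque"])
E
```

```text
up -0.17 yaw -3.24 nose [0.6347 0.2235 0.0042] bowl [0.5699 0.2272 0.0244] t 14.9 F [ 0.09  0.39 -3.02]
[0.00113334 0.23795978 0.02737146]
```

View pics/push2_side.png

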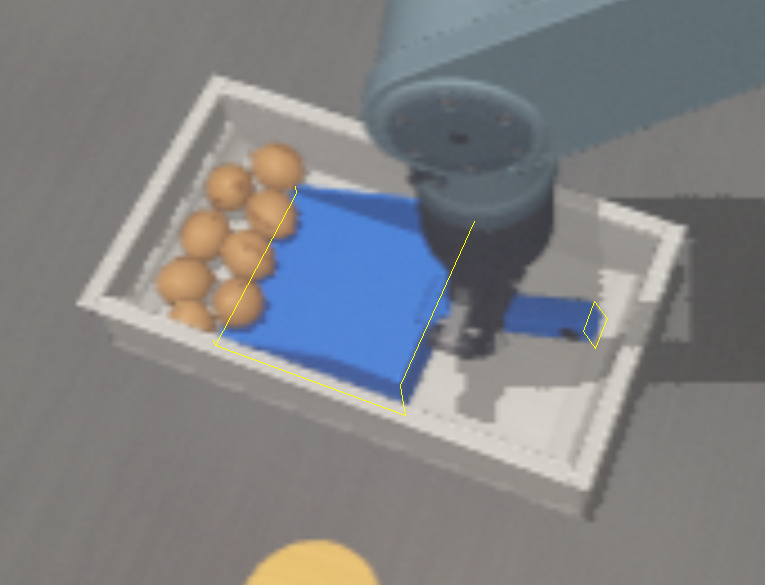

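Run:
```python
from gen import *
rows([(x,4.5,0,2) for x in (101,105,109,113,117,120)])
```

```text
-0.01 -0.21 0.02 0.1 -0 -0 0;0 -0.4 0 0 -0 -0 0;0 -0.4 0.01 0 -0 -0 0;0 -0.4 0 0 -0 -0 0;0 -0.4 0 0 -0 -0 0;0 -0.3 0.01 0 -0 -0 0
```

move_arm(rows="0 -.21 .02 .1 0 0 0;0 -.4 0 0 0 0 0;0 -.4 0 0 0 0 0;0 -.4 0 0 0 0 0;0 -.4 0 0 0 0 0;0 -.3 0 0 0 0 0")

```text
time_s: 15.55
eef_pos: [0.4902, 0.2317, 0.1073]
eef_rot: [0.003, -0.687, 0.727, -0.003]
wrist_force: [0.3, 0.5, -2.6]
opening: 0.224
```

```bash
python3 ov.py push3 "(-.5,0,0)";python3 - <<'E'
from gen import *
print(now()[2]["torque"])
rows([(126,5.5,0,2),(130,6.5,.5,2),(134,8.5,1.5,2),(138,11,2.5,2),(141,15,4.5,2),(142,20,7,2),(142,25,9,2),(142,30,11,2)])
E
```

```text
up -0.05 yaw -3.24 nose [0.6563 0.2223 0.0047] bowl [0.5915 0.226  0.0248] t 15.55 F [ 0.27  0.46 -2.62]
[-0.01865209  0.26072152  0.00729734]
-0 -0.57 -0.05 0 0 -0 0;-0.01 -0.31 0.05 0.5 0 -0 0;0 -0.23 0.1 1 0 -0 0;0 -0.23 0.05 1 0 -0 0;0 0.04 0.2 2 0 -0 0;0 0.29 0.24 2.5 0 -0 0;0.01 0.29 0.09 2 0 -0 0;-0 0.27 0.09 2 0 -0 0
```

View pics/push3_side.png

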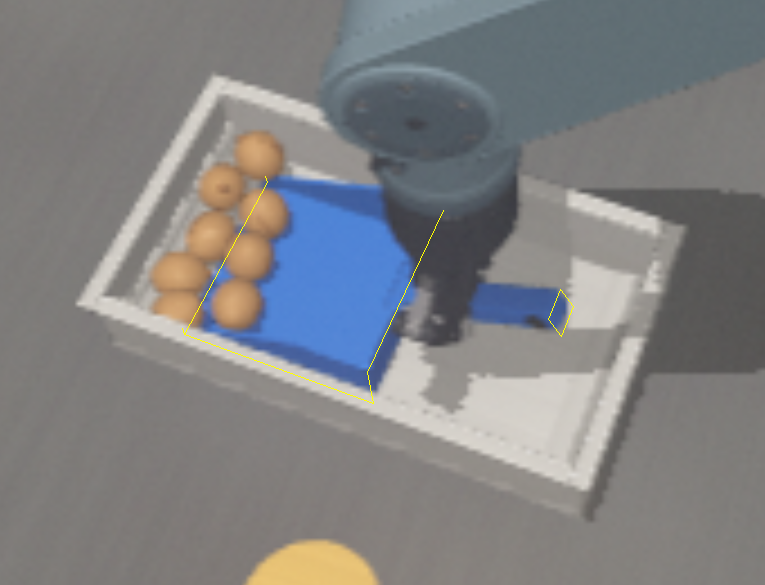

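move_arm(rows="0 -.3 0 0 0 0 0;0 -.27 -.05 0 0 0 0;-.01 -.31 .05 .5 0 0 0;0 -.23 .1 1 0 0 0")

```text
time_s: 16.0
eef_pos: [0.5011, 0.2311, 0.1063]
eef_rot: [0.012, -0.687, 0.727, -0.013]
wrist_force: [-1.0, -0.7, -3.3]
opening: 0.221
```

```bash
python3 ov.py push4 "(-.5,0,0)";python3 - <<'E'
from gen import *
print(now()[2]["torque"])
E
```

```text
up 1.48 yaw -3.25 nose [0.6699 0.2215 0.0082] bowl [0.6046 0.2253 0.0265] t 16.0 F [-1.04 -0.65 -3.26]
[ 0.03511832  0.3905779  -0.04994726]
```

View pics/push4_side.png

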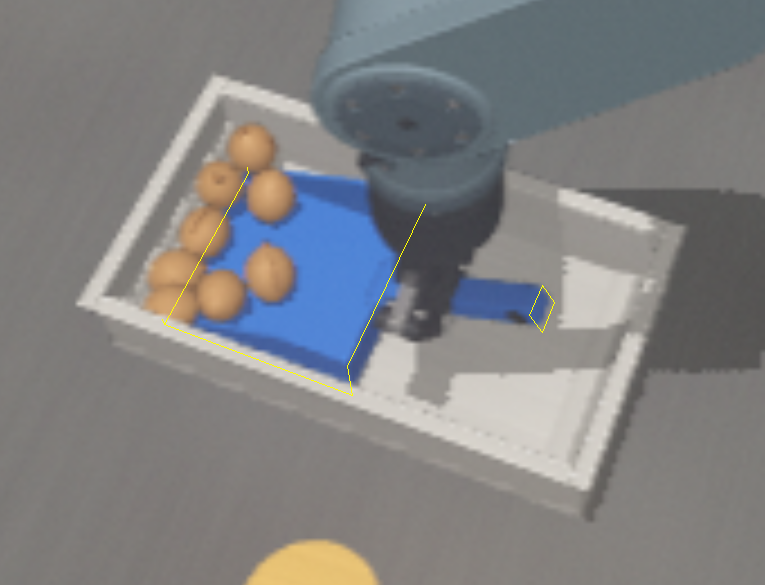

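Run:
```python
from gen import *
rows([(137,11,2.5,2),(139,14,4.5,2),(140,19,6.5,2),(140,25,9,2),(139,31,11,2),(137,37,13,2)])
```

```text
-0 -0.21 0 1 -0 -0 0;-0 0.14 0.3 2 -0 -0 0;-0 0.21 0.09 2 -0 -0 0;-0 0.36 0.14 2.5 -0 -0 0;-0 0.36 -0.03 2 -0 -0 0;-0 0.42 -0.04 2 -0 -0 0
```

Run:
```python
from gen import *
rows([(137,11.5,2.5,2),(139,15.8,4.5,2),(140,20.5,6.5,2),(140,26.5,9,2),(139,32,11,2),(137,38,13,2)])
```

```text
-0 -0.21 -0.05 1 -0 -0 0;-0 0.13 0.17 2 -0 -0 0;-0 0.21 0.12 2 -0 -0 0;-0 0.37 0.14 2.5 -0 -0 0;-0 0.36 0.02 2 -0 -0 0;-0 0.43 -0.04 2 -0 -0 0
```

move_arm(rows="0 -.21 -.05 1 0 0 0;0 .13 .17 2 0 0 0;0 .21 .12 2 0 0 0;0 .37 .14 2.5 0 0 0;0 .36 .02 2 0 0 0;0 .43 -.04 2 0 0 0")

```text
time_s: 16.65
eef_pos: [0.4882, 0.232, 0.1007]
eef_rot: [0.081, -0.682, 0.722, -0.086]
wrist_force: [0.9, 0.6, -2.9]
opening: 0.224
```

```bash
python3 ov.py push5 "(-.5,0,0)";python3 - <<'E'
from gen import *
print(now()[2]["torque"])
c=cam("top"); cv2.imwrite("pics/push5_top.png",cv2.resize(c["color"][120:260,180:320],(560,560)))
E
```

```text
up 13.04 yaw -3.23 nose [0.6731 0.2215 0.0385] bowl [0.6054 0.2254 0.0433] t 16.65 F [ 0.88  0.58 -2.92]
[0.08216594 0.64180032 0.01956319]
```

View pics/push5_side.png

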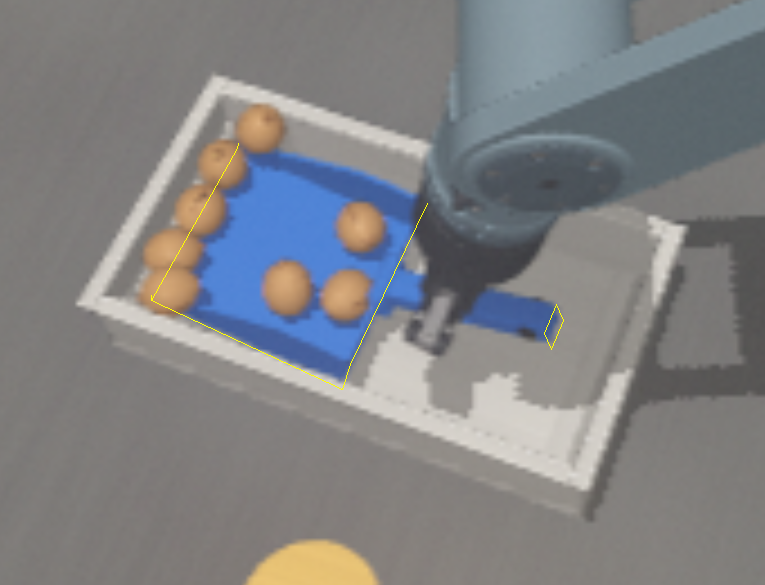

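View pics/push5_top.png

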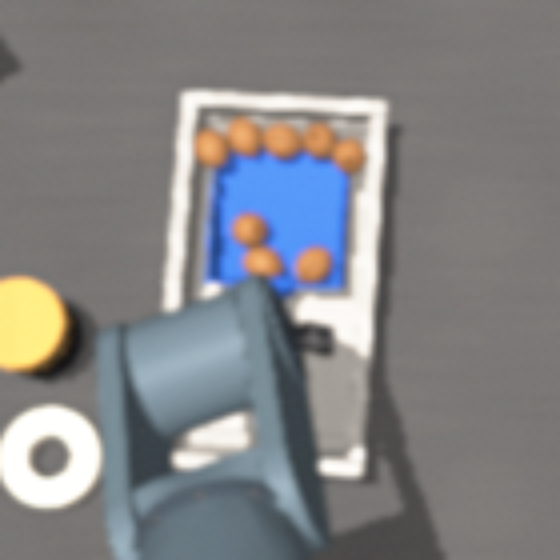

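```bash
cat > nuts.py <<'E'
from scplan import *
from scipy.optimize import linear_sum_assignment
def nuts(pr=True):
    C=[cam("side"),cam("top")]; D=[]
    for c in C:
        h=cv2.cvtColor(c["color"],cv2.COLOR_BGR2HSV)
        m=((h[...,0]>4)&(h[...,0]<22)&(h[...,1]>90)&(h[...,2]>70)).astype(np.uint8)
        dt=cv2.distanceTransform(m,cv2.DIST_L2,5); dt=cv2.GaussianBlur(dt,(0,0),1)
        mx=(dt==cv2.dilate(dt,np.ones((5,5))))&(dt>1.8)
        ys,xs=np.nonzero(mx); D.append(np.c_[xs,ys].astype(float))
    res=[]
    cost=np.full((len(D[0]),len(D[1])),1e3); X={}
    for i,a in enumerate(D[0]):
        for j,b in enumerate(D[1]):
            P=tri(C[0],a,C[1],b); e=np.hypot(*(proj(C[0],[P])[0]-a))+np.hypot(*(proj(C[1],[P])[0]-b))
            if abs(P[0]-.54)<.4 and abs(P[1])<.5 and 0<P[2]<.4: cost[i,j]=e; X[i,j]=P
    for i,j in zip(*linear_sum_assignment(cost)):
        if cost[i,j]<6:
            P=X[i,j]; d_=P[:2]-PAN[:2]; c_,s_=np.cos(PAN[2]),np.sin(PAN[2])
            print(D[0][i],D[1][j],"w",P.round(3),"pan",np.round((c_*d_[0]+s_*d_[1],-s_*d_[0]+c_*d_[1]),3),"e",cost[i,j].round(1))
nuts()
E
python3 nuts.py
```

```text
[258. 269.] [267. 158.] w [0.648 0.163 0.067] pan [ 0.115 -0.058] e 0.0
[249. 276.] [260. 154.] w [0.665 0.188 0.06 ] pan [ 0.13  -0.032] e 0.5
[244. 287.] [250. 154.] w [0.666 0.223 0.056] pan [0.129 0.003] e 0.2
[283. 292.] [258. 186.] w [0.558 0.196 0.037] pan [ 0.023 -0.03 ] e 1.6
[238. 297.] [240. 153.] w [0.668 0.258 0.058] pan [0.13  0.038] e 0.1
[238. 304.] [232. 156.] w [0.654 0.283 0.071] pan [0.114 0.062] e 0.2
[266. 307.] [239. 178.] w [0.582 0.26  0.052] pan [0.044 0.036] e 1.0
[277. 307.] [244. 185.] w [0.559 0.245 0.037] pan [0.022 0.019] e 0.1
```

Run:
```python
from gen import *
rows([(137,35,12,2),(137,31,11,2),(136,29,10,2),(133,28.5,10,2),(129,28.5,10,2),(125,28.5,10,2),(125,28.5,10,2)])
```

```text
0.02 -0.13 0.06 -0.9 0 0 0;0 -0.1 0.1 -1 0 0 0;0 -0.04 -0.11 -1 0 0 0;0 0.3 -0 -0 0 0 0;0 0.4 -0.08 -0 0 0 0;0 0.39 -0.07 -0 0 0 0;0 -0 -0 -0 0 0 0
```

move_arm(rows=".02 -.13 .06 -.9 0 0 0;0 -.1 .1 -1 0 0 0;0 -.04 -.11 -1 0 0 0;0 .3 0 0 0 0 0;0 .4 -.08 0 0 0 0;0 .39 -.07 0 0 0 0;0 0 0 0 0 0 0")

```text
time_s: 17.55
eef_pos: [0.4789, 0.2321, 0.0999]
eef_rot: [0.062, -0.684, 0.724, -0.066]
wrist_force: [0.6, 0.5, -3.1]
opening: 0.22
```

```bash
python3 ov.py push6 "(-.5,0,0)";python3 nuts.py
```

```text
up 9.95 yaw -3.21 nose [0.6603 0.2219 0.0278] bowl [0.5929 0.2257 0.0362] t 17.55 F [ 0.63  0.55 -3.09]
[260. 271.] [267. 161.] w [0.64  0.164 0.06 ] pan [ 0.107 -0.057] e 1.0
[253. 279.] [259. 157.] w [0.654 0.192 0.055] pan [ 0.119 -0.029] e 0.7
[248. 289.] [250. 158.] w [0.653 0.224 0.052] pan [0.116 0.003] e 0.7
[287. 294.] [258. 189.] w [0.547 0.196 0.032] pan [ 0.012 -0.03 ] e 0.9
[242. 300.] [241. 157.] w [0.659 0.256 0.043] pan [0.12  0.036] e 0.4
[242. 305.] [232. 160.] w [0.641 0.282 0.072] pan [0.101 0.061] e 0.7
[271. 312.] [238. 183.] w [0.567 0.265 0.041] pan [0.028 0.04 ] e 1.0
```

View pics/push6_side.png

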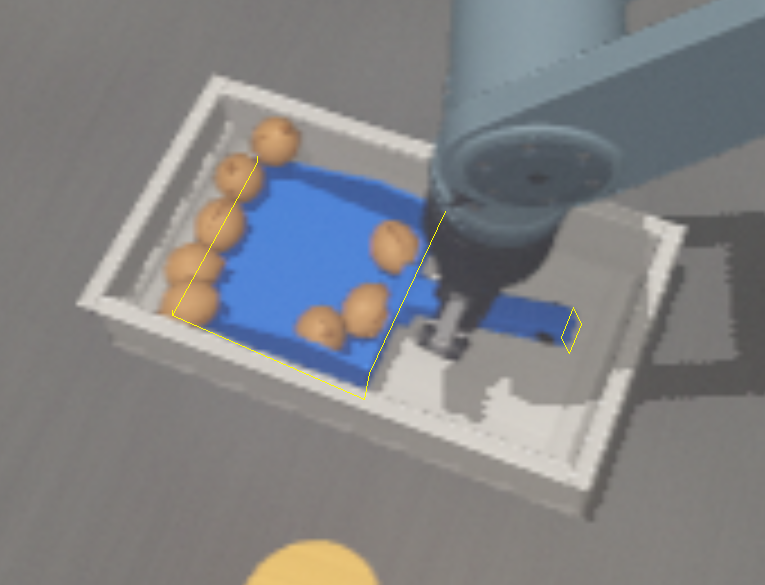

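move_arm(rows="-.8 0 0 0 0 0 0;0 0 0 0 0 0 0;.8 0 0 1 0 0 0;.8 0 0 1 0 0 0;0 0 0 0 0 0 0;-.8 0 0 0 0 0 0;0 0 0 0 0 0 0")

```text
time_s: 18.4
eef_pos: [0.4805, 0.2328, 0.1006]
eef_rot: [0.075, -0.683, 0.722, -0.079]
wrist_force: [-0.7, 0.2, -2.6]
opening: 0.222
```

```bash
python3 ov.py push7 "(-.5,0,0)";python3 nuts.py
```

```text
up 12.07 yaw -3.25 nose [0.6645 0.2224 0.0353] bowl [0.5968 0.2262 0.0412] t 18.4 F [-0.69  0.18 -2.64]
[248. 276.] [260. 153.] w [0.669 0.188 0.058] pan [ 0.134 -0.031] e 0.3
[248. 286.] [252. 157.] w [0.656 0.216 0.055] pan [ 0.12  -0.004] e 0.7
[286. 293.] [258. 188.] w [0.55  0.196 0.036] pan [ 0.015 -0.03 ] e 0.9
[237. 295.] [243. 151.] w [0.678 0.249 0.049] pan [0.14 0.03] e 0.3
[264. 295.] [248. 173.] w [0.6   0.229 0.055] pan [0.063 0.006] e 1.5
[276. 297.] [252. 182.] w [0.571 0.217 0.038] pan [ 0.035 -0.008] e 1.2
[279. 308.] [246. 187.] w [0.556 0.24  0.023] pan [0.018 0.014] e 0.7
[270. 311.] [238. 182.] w [0.57  0.265 0.044] pan [0.031 0.039] e 1.0
```

View pics/push7_side.png

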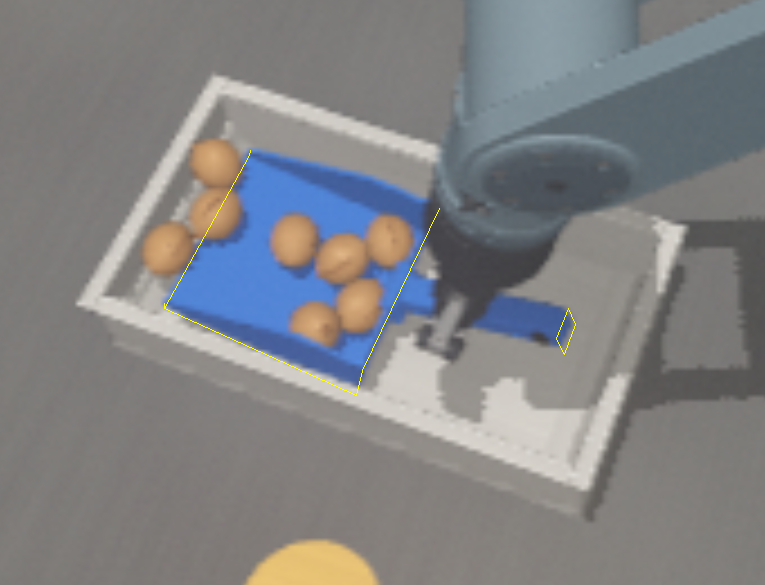

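Run:
```python
from gen import *
rows([(127,35.5,12.5,2),(124,36,13,2),(120,36.5,13.5,2),(115,37,14,2),(110,38,14.5,2),(105,39,15,2),(100,40,15,2),(100,40,15,2)])
```

```text
0.02 0.15 0.07 0.4 0 0 0;0 0.37 0.03 0.5 0 0 0;0 0.47 0 0.5 0 0 0;0 0.56 -0.02 0.5 0 0 0;-0 0.55 -0.08 0.5 0 0 0;-0 0.55 -0.08 0.5 0 0 0;-0 0.45 -0.23 0 0 0 0;-0 0 0 0 0 0 0
```

move_arm(rows=".02 .15 .07 .4 0 0 0;0 .37 .03 .5 0 0 0;0 .47 0 .5 0 0 0;0 .56 -.02 .5 0 0 0;0 .3 -.05 .5 0 0 0;0 0 0 0 0 0 0;0 0 0 0 0 0 0")

```text
time_s: 19.25
eef_pos: [0.4622, 0.2331, 0.0958]
eef_rot: [0.089, -0.681, 0.721, -0.094]
wrist_force: [-0.1, 0.1, -2.9]
opening: 0.225
```

```bash
python3 ov.py push8 "(-.5,0,0)";python3 nuts.py
```

```text
up 14.44 yaw -3.22 nose [0.6487 0.2226 0.0381] bowl [0.5808 0.2264 0.0413] t 19.25 F [-0.14  0.09 -2.9 ]
[253. 287.] [251. 161.] w [0.639 0.219 0.062] pan [ 0.103 -0.003] e 0.3
[291. 295.] [258. 192.] w [0.536 0.196 0.032] pan [ 0.001 -0.031] e 0.5
[281. 299.] [252. 186.] w [0.557 0.217 0.034] pan [ 0.021 -0.009] e 0.8
[271. 304.] [244. 181.] w [0.574 0.244 0.044] pan [0.036 0.019] e 1.6
[284. 310.] [245. 191.] w [0.54  0.242 0.026] pan [0.003 0.015] e 0.2
[276. 313.] [238. 186.] w [0.554 0.264 0.042] pan [0.016 0.038] e 0.2
```

View pics/push8_side.png

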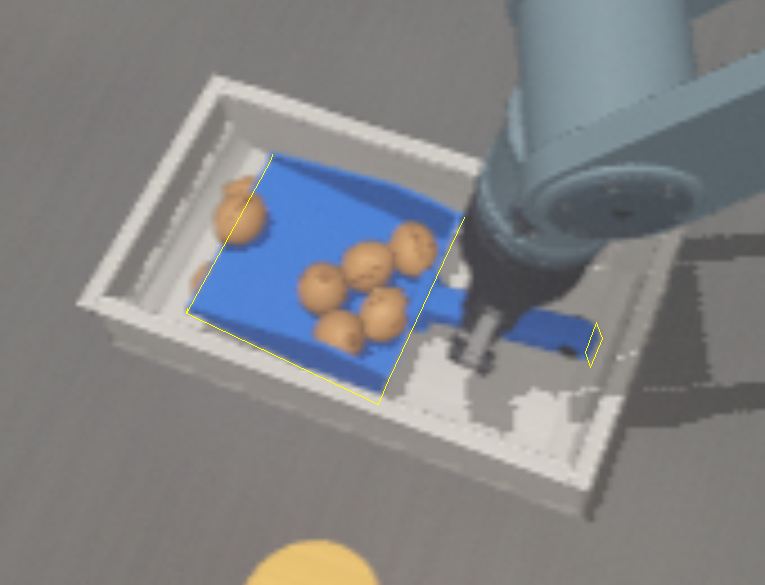

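Run:
```python
from gen import *
rows([(112,44,16.5,2),(113,50,19,2),(114,56,21.5,2),(115,62,24,2),(115,62,24,2),(115,62,24,2)])
```

```text
-0.03 0.26 0.03 2 0 -0 0;0 0.17 0.18 2.5 0 -0 0;0 0.14 0.2 2.5 0 -0 0;0 0.12 0.22 2.5 0 -0 0;0 0 -0 0 0 -0 0;0 0 -0 0 0 -0 0
```

move_arm(rows="-.03 .26 .03 2 0 0 0;0 .17 .18 2.5 0 0 0;0 .14 .2 2.5 0 0 0;0 .12 .22 2.5 0 0 0;0 0 0 0 0 0 0;0 0 0 0 0 0 0")

```text
time_s: 20.0
eef_pos: [0.4578, 0.2335, 0.0876]
eef_rot: [0.145, -0.671, 0.71, -0.153]
wrist_force: [0.7, -0.5, -2.6]
opening: 0.225
```

```bash
python3 ov.py push9 "(-.5,0,0)";python3 nuts.py
```

```text
up 23.85 yaw -3.22 nose [0.6511 0.2226 0.0613] bowl [0.5837 0.2264 0.0533] t 20.0 F [ 0.72 -0.54 -2.64]
[262. 292.] [248. 171.] w [0.605 0.228 0.066] pan [0.068 0.005] e 1.7
[289. 294.] [258. 190.] w [0.542 0.196 0.034] pan [ 0.007 -0.031] e 0.3
[279. 297.] [251. 185.] w [0.559 0.219 0.047] pan [ 0.023 -0.007] e 1.8
[270. 301.] [244. 179.] w [0.578 0.242 0.056] pan [0.04  0.017] e 0.9
[283. 308.] [245. 190.] w [0.543 0.241 0.034] pan [0.005 0.014] e 0.4
[274. 311.] [238. 184.] w [0.56  0.263 0.049] pan [0.021 0.038] e 0.3
```

View pics/push9_side.png

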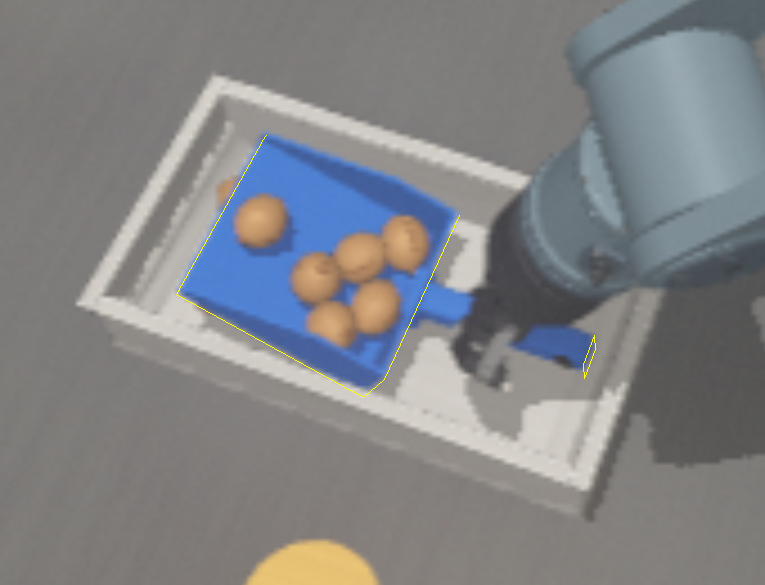

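```bash
cat > gen2.py <<'E'
from plan import *
SAG=-.5
def bowl_pose(w,yaw,up,sag=SAG):
    tR,Rs=toolrot(yaw,up); T2,_=toolrot(yaw,up-sag)
    g=np.array(w)+Rs.apply(GR-np.array([0,0,.02])); return g-T2.apply([0,0,PZ]),T2
def rows(wp,start=None):
    p,r=start if start else now()[:2]; out=[]
    for w,yaw,up in wp:
        tp,tR=bowl_pose(w,yaw,up)
        sh=np.round(r.inv().apply(tp-p)*100,2)+0.; rv=np.round((r.inv()*tR).as_rotvec(degrees=True),1)+0.
        out.append(" ".join(f"{v:g}" for v in [*sh,*rv,0]))
        p=p+r.apply(sh/100); r=r*R.from_rotvec(rv,degrees=True)
    print(";".join(out)); return p,r
def smooth(n): s=np.linspace(0,1,n+1)[1:]; return s*s*(3-2*s)
E
python3 - <<'E'
from gen2 import *
b0=np.array([.5837,.2264,.0533]); b1=np.array([.576,.2264,.195])
p,r=rows([(b0+(b1-b0)*s,-3.2,23.85+(15-23.85)*s) for s in smooth(12)])
E
```

```text
0.02 -0.05 -0.28 -0.3 0 -0.1 0;0 -0.35 -0.8 -0.4 0 0 0;0.01 -0.52 -1.22 -0.8 0 0 0;0 -0.63 -1.54 -0.9 0 0 0;0.01 -0.69 -1.75 -1 0 0 0;0 -0.7 -1.86 -1.1 0 0 0;0.01 -0.67 -1.87 -1.1 0 0 0;0.01 -0.6 -1.78 -1 0 0 0;0 -0.51 -1.57 -1 0 0 0;0.01 -0.38 -1.26 -0.7 0 0 0;0 -0.25 -0.84 -0.5 0 0 0;0 -0.08 -0.3 -0.1 0 0 0
```

move_arm(rows=".02 -.05 -.28 -.3 0 -.1 0;0 -.35 -.8 -.4 0 0 0;.01 -.52 -1.22 -.8 0 0 0;0 -.63 -1.54 -.9 0 0 0;.01 -.69 -1.75 -1 0 0 0;0 -.7 -1.86 -1.1 0 0 0;.01 -.67 -1.87 -1.1 0 0 0;.01 -.6 -1.78 -1 0 0 0;0 -.51 -1.57 -1 0 0 0;.01 -.38 -1.26 -.7 0 0 0;0 -.25 -.84 -.5 0 0 0;0 -.08 -.3 -.1 0 0 0;0 0 0 0 0 0 0")

```text
time_s: 21.45
eef_pos: [0.4563, 0.2331, 0.248]
eef_rot: [0.093, -0.681, 0.72, -0.098]
wrist_force: [-0.7, 0.3, -1.3]
opening: 0.227
```

```bash
python3 ov.py lift1 "(-.5,0,0)" "(200,200,370,340)";python3 nuts.py
```

```text
up 15.04 yaw -3.13 nose [0.6433 0.2228 0.1923] bowl [0.5754 0.2265 0.1948] t 21.45 F [-0.68  0.25 -1.35]
[289. 266.] [252. 185.] w [0.529 0.197 0.188] pan [-0.006 -0.031] e 0.3
[259. 267.] [242. 164.] w [0.596 0.228 0.199] pan [0.059 0.005] e 1.2
[278. 270.] [245. 179.] w [0.549 0.219 0.192] pan [ 0.013 -0.008] e 1.2
[267. 275.] [237. 173.] w [0.567 0.243 0.198] pan [0.03  0.018] e 1.5
[281. 282.] [238. 185.] w [0.532 0.242 0.18 ] pan [-0.005  0.015] e 1.4
[272. 285.] [230. 179.] w [0.547 0.265 0.196] pan [0.008 0.038] e 0.4
```

View pics/lift1_side.png

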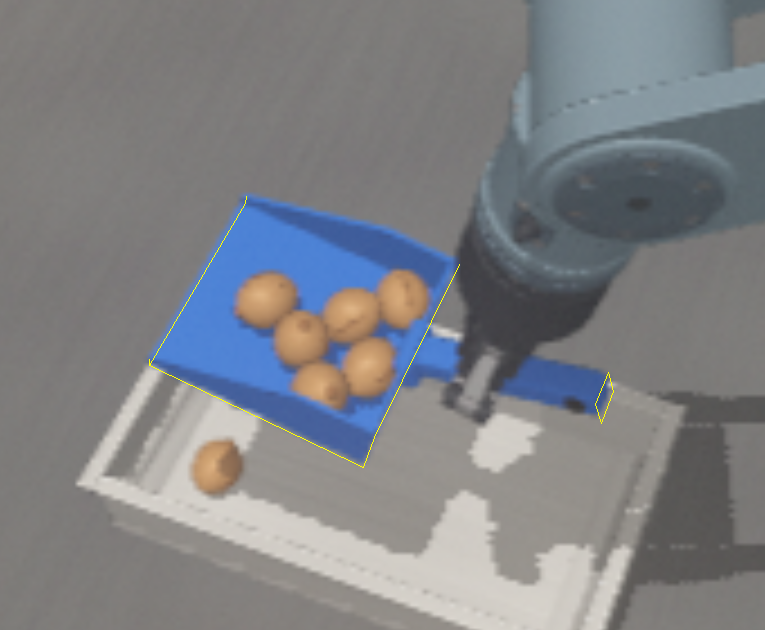

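Run:
```python
from gen2 import *
b0=np.array([.5754,.2265,.1948]); b1=np.array([.548,-.2633,.185])
w=[(b0+(b1-b0)*s,-3.15+1.82*s,15.04+(8-15.04)*s) for s in smooth(38)]
p,r=rows(w[:19]); rows(w[19:],(p,r))
```

```text
0.08 -0.09 -0.1 0.1 -0.1 0 0;0.3 0 0 0 0 0 0;0.48 -0.01 -0.01 -0.1 0 0 0;0.65 -0.01 0 -0.1 0 0 0;0.81 -0.01 -0.01 -0.1 0 -0.1 0;0.97 -0.01 0 -0.2 0 0 0;1.1 -0.02 -0.01 -0.1 0 0 0;1.24 -0.01 -0.01 -0.2 0 -0.1 0;1.36 -0.02 -0.01 -0.2 0 0 0;1.46 -0.01 -0.01 -0.2 -0.1 -0.1 0;1.56 -0.02 -0.01 -0.2 0 0 0;1.65 -0.01 -0.01 -0.2 0 -0.1 0;1.72 -0.02 -0.02 -0.3 0 0 0;1.78 -0.01 -0.01 -0.2 0 -0.1 0;1.85 -0.01 -0.02 -0.3 0 -0.1 0;1.88 -0.01 -0.01 -0.3 0 0 0;1.92 -0.01 -0.02 -0.2 -0.1 -0.1 0;1.93 0 -0.02 -0.3 0 -0.1 0;1.95 -0.01 -0.01 -0.3 0 -0.1 0
1.95 0.01 -0.02 -0.3 0 0 0;1.94 0 -0.02 -0.3 0 -0.1 0;1.92 0 -0.02 -0.2 0 -0.1 0;1.88 0.01 -0.01 -0.3 0 0 0;1.84 0 -0.02 -0.3 -0.1 -0.1 0;1.79 0.01 -0.02 -0.2 0 -0.1 0;1.72 0.02 -0.02 -0.3 0 0 0;1.64 0.01 -0.01 -0.2 0 -0.1 0;1.56 0.01 -0.02 -0.2 0 0 0;1.47 0.01 -0.01 -0.2 0 -0.1 0;1.35 0.02 -0.02 -0.2 0 0 0;1.23 0.01 -0.01 -0.2 0 -0.1 0;1.11 0.01 -0.01 -0.1 0 0 0;0.97 0.01 -0.01 -0.2 0 -0.1 0;0.81 0.01 -0.01 -0.1 0 0 0;0.65 0.01 0 -0.1 0 0 0;0.48 0.01 -0.01 -0.1 0 0 0;0.29 0 0 0 0 0 0;0.11 0 0 0 -0.1 0 0
```

move_arm(rows=".08 0 0 0 0 0 0;.3 0 0 0 0 0 0;.48 -.01 -.01 -.1 0 0 0;.65 -.01 0 -.1 0 0 0;.81 -.01 -.01 -.1 0 -.1 0;.97 -.01 0 -.2 0 0 0;1.1 -.02 -.01 -.1 0 0 0;1.24 -.01 -.01 -.2 0 -.1 0;1.36 -.02 -.01 -.2 0 0 0;1.46 -.01 -.01 -.2 -.1 -.1 0;1.56 -.02 -.01 -.2 0 0 0;1.65 -.01 -.01 -.2 0 -.1 0;1.72 -.02 -.02 -.3 0 0 0;1.78 -.01 -.01 -.2 0 -.1 0;1.85 -.01 -.02 -.3 0 -.1 0;1.88 -.01 -.01 -.3 0 0 0;1.92 -.01 -.02 -.2 -.1 -.1 0;1.93 0 -.02 -.3 0 -.1 0;1.95 -.01 -.01 -.3 0 -.1 0")

```text
time_s: 23.5
eef_pos: [0.4454, -0.0151, 0.2506]
eef_rot: [0.072, -0.689, 0.717, -0.076]
wrist_force: [0.8, 0.7, -3.3]
opening: 0.225
```

move_arm(rows="1.95 .01 -.02 -.3 0 0 0;1.94 0 -.02 -.3 0 -.1 0;1.92 0 -.02 -.2 0 -.1 0;1.88 .01 -.01 -.3 0 0 0;1.84 0 -.02 -.3 -.1 -.1 0;1.79 .01 -.02 -.2 0 -.1 0;1.72 .02 -.02 -.3 0 0 0;1.64 .01 -.01 -.2 0 -.1 0;1.56 .01 -.02 -.2 0 0 0;1.47 .01 -.01 -.2 0 -.1 0;1.35 .02 -.02 -.2 0 0 0;1.23 .01 -.01 -.2 0 -.1 0;1.11 .01 -.01 -.1 0 0 0;.97 .01 -.01 -.2 0 -.1 0;.81 .01 -.01 -.1 0 0 0;.65 .01 0 -.1 0 0 0;.48 .01 -.01 -.1 0 0 0;.29 0 0 0 0 0 0;.11 0 0 0 -.1 0 0;0 0 0 0 0 0 0")

```text
time_s: 25.5
eef_pos: [0.4358, -0.2605, 0.2528]
eef_rot: [0.052, -0.696, 0.714, -0.053]
wrist_force: [0.6, -0.4, -2.0]
opening: 0.225
```

```bash
python3 ov.py pres1 "(-.5,0,0)" "(230,60,400,190)";python3 nuts.py; python3 -c "
from plan import *
c=cam('top'); cv2.imwrite('pics/pres1_top.png',cv2.resize(c['color'][60:260,200:480],None,fx=2.7,fy=2.7))"
```

```text
up 8.01 yaw -1.4 nose [ 0.6149 -0.2648  0.1746] bowl [ 0.5478 -0.2632  0.1853] t 25.5 F [ 0.58 -0.39 -1.98]
[346. 133.] [400. 187.] w [ 0.505 -0.253  0.273] pan [-0.005 -0.481] e 0.5
[348. 147.] [392. 193.] w [ 0.493 -0.236  0.235] pan [-0.018 -0.465] e 0.1
[327. 149.] [396. 172.] w [ 0.569 -0.259  0.189] pan [ 0.059 -0.484] e 0.1
[341. 150.] [385. 187.] w [ 0.511 -0.215  0.236] pan [-0.001 -0.443] e 0.5
[334. 153.] [392. 181.] w [ 0.54  -0.245  0.19 ] pan [ 0.03  -0.471] e 0.4
[254. 284.] [261. 160.] w [0.654 0.189 0.021] pan [ 0.119 -0.032] e 1.0
[248. 303.] [243. 162.] w [0.645 0.252 0.025] pan [0.107 0.031] e 0.4
```

View pics/pres1_side.png

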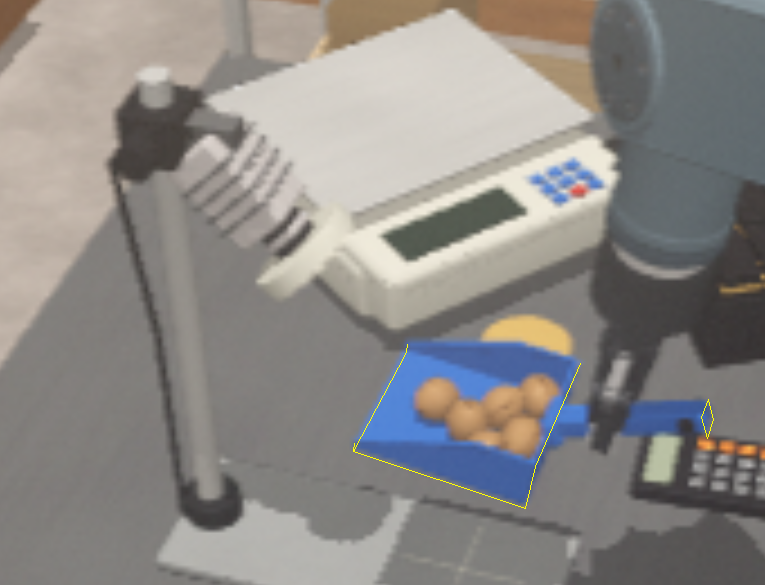

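View pics/pres1_top.png

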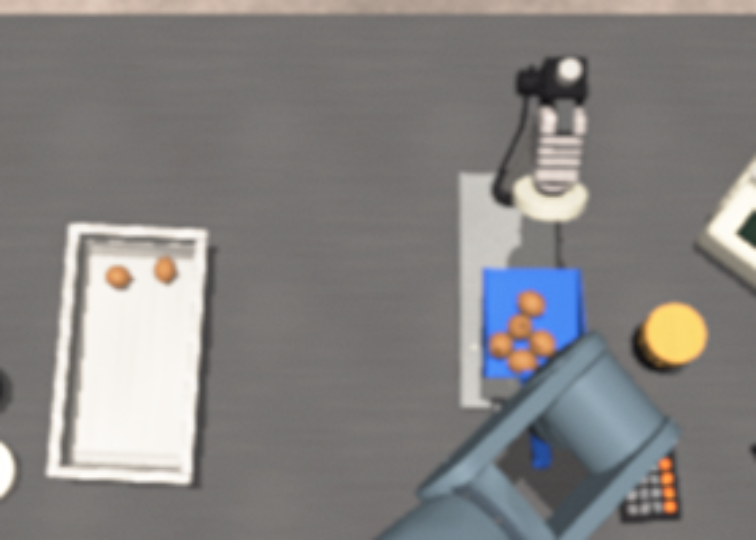

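Run:
```python
from gen2 import *
S=cam("side");T=cam("top")
L=np.array([.548+.106*np.cos(-.0233),-.2633+.106*np.sin(-.0233),.286]); print(L,proj(S,[L]),proj(T,[L]))
print(tri(S,(297.3,116),T,(404.1,133.3)))
b0=np.array([.5478,-.2632,.1853]); b1=np.array([.548,-.2633,.180])
p,r=rows([(b0+(b1-b0)*s,-1.34,8+(3-8)*s) for s in smooth(12)])
```

```text
[ 0.65397123 -0.26576958  0.286     ] [[301.37638684 118.80235692]] [[403.0174545 137.0813275]]
[ 0.66566353 -0.26799611  0.2919695 ]
0.02 -0.02 0 -0.1 0 0 0;0 -0.03 -0.02 -0.3 0 0 0;0 -0.06 -0.03 -0.4 0 0 0;0 -0.07 -0.03 -0.5 0 0 0;0 -0.08 -0.04 -0.6 0 0 0;0 -0.08 -0.05 -0.6 0 0 0;0.01 -0.09 -0.04 -0.6 0 0 0;0 -0.08 -0.04 -0.6 0 0 0;0 -0.07 -0.03 -0.5 0 0 0;0 -0.06 -0.03 -0.4 0 0 0;0 -0.04 -0.02 -0.3 0 0 0;0 -0.02 -0.01 -0.1 0 0 0
```

move_arm(rows=".02 -.02 0 -.1 0 0 0;0 -.03 -.02 -.3 0 0 0;0 -.06 -.03 -.4 0 0 0;0 -.07 -.03 -.5 0 0 0;0 -.08 -.04 -.6 0 0 0;0 -.08 -.05 -.6 0 0 0;.01 -.09 -.04 -.6 0 0 0;0 -.08 -.04 -.6 0 0 0;0 -.07 -.03 -.5 0 0 0;0 -.06 -.03 -.4 0 0 0;0 -.04 -.02 -.3 0 0 0;0 -.02 -.01 -.1 0 0 0;0 0 0 0 0 0 0;0 0 0 0 0 0 0;0 0 0 0 0 0 0")

```text
time_s: 27.3
eef_pos: [0.4424, -0.261, 0.2569]
eef_rot: [0.021, -0.698, 0.715, -0.022]
wrist_force: [0.2, 0.1, -1.7]
opening: 0.227
```

```bash
python3 ov.py pres2 "(-.5,0,0)" "(280,110,400,195)";python3 nuts.py; python3 -c "
from plan import *
c=cam('top'); cv2.imwrite('pics/pres2_top.png',cv2.resize(c['color'][100:240,320:480],(800,700),interpolation=cv2.INTER_CUBIC)[:600])"
```

```text
up 3.01 yaw -1.41 nose [ 0.6139 -0.2652  0.1634] bowl [ 0.548  -0.2636  0.18  ] t 27.3 F [ 0.25  0.12 -1.69]
[327. 150.] [396. 173.] w [ 0.568 -0.26   0.183] pan [ 0.058 -0.484] e 0.6
[341. 151.] [385. 187.] w [ 0.511 -0.216  0.231] pan [-0.001 -0.443] e 0.8
[334. 154.] [392. 181.] w [ 0.541 -0.246  0.185] pan [ 0.031 -0.472] e 0.1
[254. 284.] [261. 160.] w [0.654 0.189 0.021] pan [ 0.119 -0.032] e 1.0
[248. 303.] [243. 162.] w [0.645 0.252 0.025] pan [0.107 0.031] e 0.4
```

View pics/pres2_side.png

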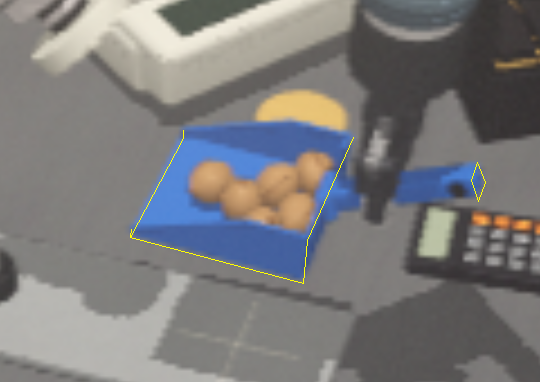

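View pics/pres2_top.png

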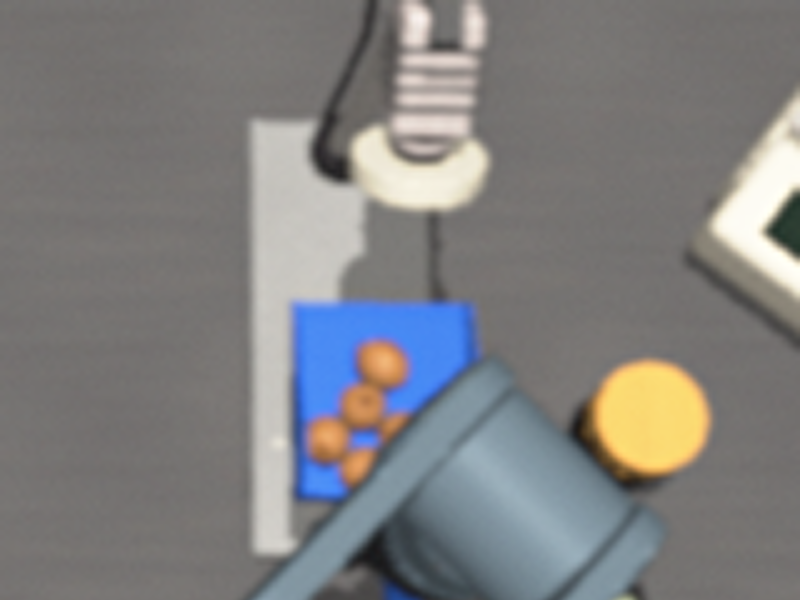

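Run:
```python
from held import *
p,r,o_=now(); Rs,o=sp((-.5,0,0),p,r); c=cam("top"); s=cam("side")
print(proj(c,Rs.apply([[.065,.058,.008],[.065,-.058,.008],[-.065,.058,.042]])+o), "picked 378.6,160.6 414.6,160.6")
obs=[(c,[.065,.058,.008],(378.6,160.6)),(c,[.065,-.058,.008],(414.6,160.6))]
g=lambda x,y:(280+x/4.5,110+y/4.5)
obs+=[(s,[.065,-.058,.008],g(183,129)),(s,[.065,.058,0],g(131,237)),(s,[-.065,.058,0],g(303,281)),(s,[-.065,.058,.042],g(308,240))]
from scipy.optimize import least_squares
def f(v):
    Rs,o=sp(v,p,r); return np.array([proj(cc,[Rs.apply(P)+o])[0]-u for cc,P,u in obs])
res=least_squares(lambda v:np.r_[f(v).ravel(),.1*np.array(v[1:3])],[-.5,0,0]); Rs,o=sp(res.x,p,r)
print(res.x.round(2),f(res.x).round(1).tolist(),"bowl",(Rs.apply([0,0,.02])+o).round(4),"up",np.degrees(np.arcsin(Rs.as_matrix()[2,0])).round(2))
```

```text
[[378.5369141  159.34041454]
 [414.32614276 160.08299254]
 [380.0055634  198.07782664]] picked 378.6,160.6 414.6,160.6
[-0.7   1.85  0.11] [[-0.1, -0.6], [-0.3, 0.1], [0.2, 0.1], [0.1, -0.1], [0.1, 0.2], [0.1, -0.2]] bowl [ 0.5461 -0.2636  0.1794] up 2.81
```

move_arm(rows="0 0 0 0 0 0 0;0 0 0 0 0 0 0;0 0 0 0 0 0 0;0 0 0 0 0 0 0;0 0 0 0 0 0 0;0 0 0 0 0 0 0;0 0 0 0 0 0 0;0 0 0 0 0 0 0")

```text
time_s: 28.4
eef_pos: [0.4424, -0.261, 0.257]
eef_rot: [0.021, -0.698, 0.715, -0.022]
wrist_force: [0.8, -0.6, -2.5]
opening: 0.225
```

```bash
python3 ov.py pres3 "(-.5,0,0)" "(200,60,377,193)";python3 nuts.py;python3 -c "
from plan import *
for n in('side','top'):
    c=cam(n); cv2.imwrite(f'pics/fin_{n}.png',c['color'])"
```

```text
up 3.01 yaw -1.4 nose [ 0.614  -0.2653  0.1635] bowl [ 0.548  -0.2636  0.18  ] t 28.4 F [ 0.77 -0.57 -2.46]
[347. 133.] [391. 193.] w [ 0.487 -0.221  0.3  ] pan [-0.024 -0.45 ] e 4.5
[327. 150.] [396. 173.] w [ 0.568 -0.26   0.183] pan [ 0.058 -0.484] e 0.6
[341. 151.] [385. 187.] w [ 0.511 -0.216  0.231] pan [-0.001 -0.443] e 0.8
[334. 154.] [392. 181.] w [ 0.541 -0.246  0.185] pan [ 0.031 -0.472] e 0.1
[254. 284.] [261. 160.] w [0.654 0.189 0.021] pan [ 0.119 -0.032] e 1.0
[248. 303.] [243. 162.] w [0.645 0.252 0.025] pan [0.107 0.031] e 0.4
```

View pics/fin_side.png

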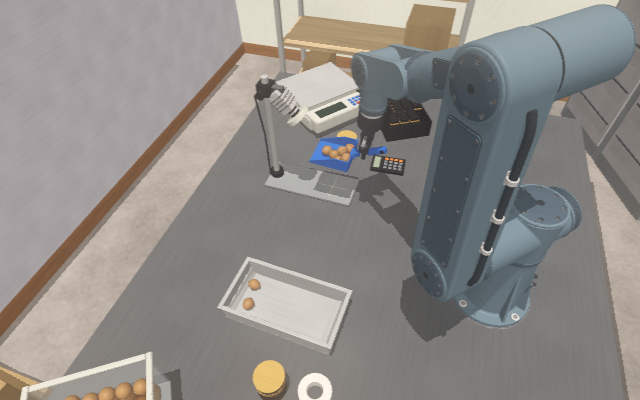

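View pics/fin_top.png

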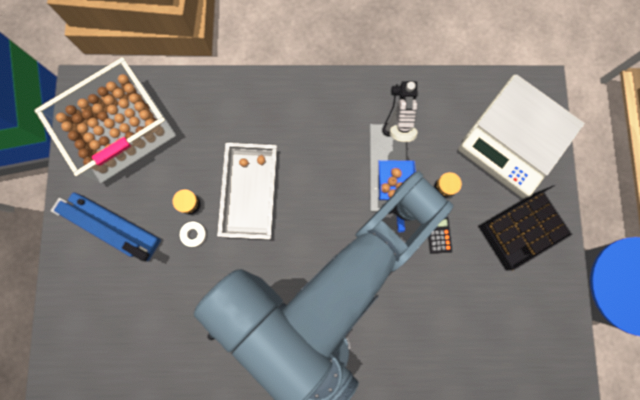

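```bash
python3 -c "
from bench import ctrl
print(ctrl.hand_in())"
```

```text
the job is handed in; nothing more can be done
None
```

The blue scoop is holding six walnuts at the inspection camera's focus point. I handed the job in at about 28.4 s, with the arm still gripping and steady.

**What I did:** I pinched the scoop by its handle and lowered it into the pan nose down. I then ran it along the floor into the walnuts and tipped the nose up. Five nuts jammed across the far end of the pan on the way up. I lowered the scoop a little and moved it 8 mm to each side, which freed them.

**Last checks:**
- **Position:** the arm's own readings put the middle of the bowl at (0.548, -0.264, 0.180), against a measured focus point of (0.548, -0.263, 0.180). Fitting the picture outlines put it about 2 mm short of that in x, which I left as it was.
- **Level:** the nose is about 3° up, on purpose, so the nuts do not roll out. The open end faces the camera to within 0.1° in yaw.
- **Walnuts:** after about one more second at rest, the nuts I could measure had not moved. The other two are in the pan, and I saw none spilled.
- **Surroundings:** the last pictures showed no sign of contact with the stand or of anything else on the bench having moved.

**Checks that fell short:**
- **Nut count:** my nut finder could not see all six at the end because the arm hid some. The count of six comes from the pictures and from the measurement just after the lift.
- **Lens position:** a rough fix on the camera's ring light came out about 13 mm from where the stand's position puts the lens. I believe that is because I picked the back of the ring, so I used the stand's position.

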